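# Key in the order under the splash hood

## Robot

A 6-joint arm with a two-finger parallel gripper is mounted at the origin on the work surface. World frame = base frame: x ahead of the robot, y to its left, z up, the work surface at z = 0. Lengths are in m, angles in rad, forces in N, time in s.
With the tool pointing down it reaches from about 0.25 to 0.775 m from the base axis. Payload 8.9 kg.
Tool frame: the origin (TCP) lies midway between the tips of the shut fingers; the grasp point (between the pads) lies 19 mm behind it (grasp_offset is the distance from the TCP to the grasp point, in m); z points along the fingers, y is the direction in which the jaws open and shut (so a half turn about z gives the same grasp; the last joint's range is limited). The gripper opens to 85 mm and grips with 20 to 120 N. Pads are 22 mm wide; open, the fingers measure 114 mm over their backs; the gripper's body (76 mm by 85 mm) begins 54 mm behind the grasp point. The pads swing forward as they close: fully open they stand 13 mm farther back than shut.
Start: joints at [-1.343, 0.291, -0.153, 1.127, 0, 1.431], TCP at [0.188, -0.49, 0.231] pointing down, gripper open.
Joint ranges: [-2.52, 2.52], [-0.91, 1.74], [-1.3, 1.37], [-1.96, 2.02], [-1.52, 1.47], [-3.14, 3.14]. Speed limits (rad/s): [2.22, 2.22, 2.79, 3.14, 3.14, 3.14].

## Interface

Orientations are given as a rotation vector (axis times angle).
In Python, from cell import sense, capture, get_calibration, sign_off, grasp_offset gives the robot as it stands.
- The arm moves only by the tool carry_out, never from a script. Its argument "rows" is a list of rows, each a list of 2 entries, a list of its own where there are three numbers: the shift along the tool's x, y, z in units of 30 mm (1.0 is 30 mm), then the turn, a rotation vector about the tool's x, y, z in units of 0.1 rad (1.0 is 0.1 rad). In form: [[[dx, dy, dz], [wx, wy, wz]], ...]. A call has exactly 5 rows; each row shifts and turns the commanded pose from where the row before left it, along the tool's axes as they then stand; what a row does not reach is not made up. A row lasts 1/8 s, in which the tool goes at most 62.5 mm and 10.7 degrees, less where a joint would pass 70% of its speed; a pose out of reach is approached as far as the arm can. A call with a number of a shift or a turn outside -1 to 1 is refused whole. A call with a gripper value outside its range is refused whole. "grip" is the gripper's target within -1 to 1 (shut at 1, half-way at 0, fully open at -1), set as the call begins (left out, the last holds). The fingers move at their own pace and stop on an object; "squeeze" is the grip in N (left out, the last holds). Time passes only in rows, so rows that do not move let the fingers close, or fill a call up. It gives the time, the measured TCP pose, the force and the opening at its end, in the units of the state.
- sense(): the state, without advancing time (a new reading comes with each control period).
- capture(name): name is "scene" or "top" or "wrist"; returns (picture, depth): 480x640x3 uint8, red, green, blue; 480x640 float32, m along the optical axis (not along the pixel's ray), 0 where there is no reading.
- get_calibration(name): a dict with "intrinsics" (3x3 intrinsics, pixels), "world_to_cam" (4x4, takes a point from world to camera coordinates). Camera axes: x right, y down, z forward; pixel columns grow to the right and rows downward; lengths in m; the calibration is good to about 2 mm. A picture is of the moment at which its call begins: read the wrist's pose just before it. get_calibration takes no time and is no camera call; for the wrist camera it gives the pose at the moment of the call.
- sign_off(): hands the job in, once; it reports no verdict.
The state is a dict: "clock": time; "joint_pos": joint angles; "qvel": joint speeds; "joint_efforts": joint torques, N m; "eef_pos": TCP position; "ee_rot": TCP orientation; "contact_force": force on the tool from outside, world axes, zero at the start; "torque": the same for the moment, N m; "grip_width": finger opening in m.
Only numpy, scipy, OpenCV 4.12 (cv2) and the standard library are available. Lean on these libraries where they do the work, as an engineer would, in place of code of your own. Each camera call takes 0.05 s, during which the arm holds its last target.

## Task

Send the waiting drinks order from the keypad on the cafe counter: raise its clear hood until the folding stay at its side locks and holds it up, then press fully the big round key, the triangular key, the long bar key and the square key, one at a time in that order, letting each come up again and leaving the cross key and the small round key alone. Then push the stay's knee down to unlock it so that the hood is fully closed again, without knocking or shifting the things standing around.

Things in the scene. Friction and masses are not known exactly. Their poses are not given: they have to be found in the camera images.
- pad: The order keypad machine, a white box fixed to the counter, 220 x 250 mm, its grey deck 61 mm above the counter with a rim up to 90 mm. Origin: on the counter, under the keypad; its own x points from the front (handle, robot side) to the hinge at the back, y to its left (stay's side), z up. Its yaw about the vertical varies.
- hood (a joint): Angle of the hood (rad): 0 closed, 1.34 at most. The hood is a clear flat panel, 200 mm front to back, 250 mm wide, 6 mm thick, steel edged, about 0.6 kg, hinged along its back edge (hinge line along the pad's y, 100 mm behind and 92 mm above the pad's origin); it needs about 3 N at its handle to lift, and falls shut softly by itself (about 2 s) unless the stay is locked.
- hood_handle (a point): Middle of the hood's handle: a round steel bar 12 mm thick, 140 mm long along the pad's y, 247 mm from the hinge line, carried in the plane of the hood on two arms (65 mm either side of the middle), 47 mm clear of the hood's front edge. It is free to be gripped across from above (one finger in front, one behind) and turns between the fingers as the hood swings.
- stay (a joint): Bend of the folding stay at the hood's left side (rad): 0 folded, hood closed; 2.21 with its two 66 mm links in line (hood at its upper stop, 1.34); a spring then snaps the knee on to 2.45: locked, hood held at 1.33. It snaps over only once the hood is pulled up firmly against that stop, with 5 to 10 N. Free it by pushing the knee down some 35 mm or more (about 5 N); the hood then falls shut.
- stay_rod (a point): Where to push the knee: on the axis of its steel rod, 12 mm thick, which sticks out 75 mm to the pad's left from the stay; the point is 55 mm out along it, 63 mm from the hood's left edge. Locked, it is about 132 mm above the counter and 77 mm in front of the hinge line; it folds downwards to 33 mm above the counter, less than 30 mm forward or back. Below about 25 mm of push it springs back.
- key_round_top (a point): Centre of the top of the key with the big plain round cap, 34 mm across, 83 mm above the counter. The six keys, all grey, stand on the deck in two rows of three (55 mm between rows, 60 mm between columns); which is where changes.
- key_round (a joint): How far that key is pressed (m): 0 up, 0.006 fully down; its spring takes 5 N to press it fully.
- key_tri_top (a point): Centre of the top of the key with the three-cornered cap, corners 22 mm from its middle, 83 mm above the counter. The six keys, all grey, stand on the deck in two rows of three (55 mm between rows, 60 mm between columns); which is where changes.
- key_tri (a joint): How far that key is pressed (m): 0 up, 0.006 fully down; its spring takes 5 N to press it fully.
- key_bar_top (a point): Centre of the top of the key with the long narrow cap, 42 x 14 mm, 83 mm above the counter. The six keys, all grey, stand on the deck in two rows of three (55 mm between rows, 60 mm between columns); which is where changes.
- key_bar (a joint): How far that key is pressed (m): 0 up, 0.006 fully down; its spring takes 5 N to press it fully.
- key_square_top (a point): Centre of the top of the key with the square cap, 30 x 30 mm, 83 mm above the counter. The six keys, all grey, stand on the deck in two rows of three (55 mm between rows, 60 mm between columns); which is where changes.
- key_square (a joint): How far that key is pressed (m): 0 up, 0.006 fully down; its spring takes 5 N to press it fully.
- key_cross_top (a point): Centre of the top of the key with the cross-shaped cap, 38 mm over its arms, arms 12 mm wide (a key to leave alone), 83 mm above the counter. The six keys, all grey, stand on the deck in two rows of three (55 mm between rows, 60 mm between columns); which is where changes.
- key_cross (a joint): How far that key is pressed (m): 0 up, 0.006 fully down; its spring takes 5 N to press it fully.
- key_dot_top (a point): Centre of the top of the key with the small round cap, 18 mm across (a key to leave alone), 83 mm above the counter. The six keys, all grey, stand on the deck in two rows of three (55 mm between rows, 60 mm between columns); which is where changes.
- key_dot (a joint): How far that key is pressed (m): 0 up, 0.006 fully down; its spring takes 5 N to press it fully.
- jug: Bystander: steel milk jug with a side handle, 76 mm across, 100 mm tall. Origin: centre of its underside; its z axis is its upright axis.
- cups: Bystander: stack of paper cups, 82 mm across, 148 mm tall. Origin: centre of its underside; its z axis is its upright axis.
- syrup: Bystander: amber syrup bottle, 66 mm across, 190 mm tall. Origin: centre of its underside; its z axis is its upright axis.
- jar: Bystander: glass jar with steel cap, 72 mm across, 85 mm tall. Origin: centre of its underside; its z axis is its upright axis.
- tamper: Bystander: steel coffee tamper, 54 mm across, 84 mm tall. Origin: centre of its underside; its z axis is its upright axis.
- tin: Bystander: tin, 68 mm across, 70 mm tall. Origin: centre of its underside; its z axis is its upright axis.
- napkins: Bystander: cardboard carton, 80 x 110 x 70 mm. Origin: centre of its underside; its z axis is its upright axis.

How it is judged:
By the outcome, as a careful person would: the job done as asked, in the order asked, and still so for the second after the job is handed in, with the robot touching nothing.
It also fails if it takes over 64 s, if anything falls off the work surface, if the arm or the gripper's body presses on something with over 40 N, if the wrist force passes 120 N, or if a joint passes its speed limit or range.

## Working session

There is one attempt and no reset: what is moved stays moved. The work goes in short steps, Python scripts to look and compute and a tool call to move; the robot and the scene stay as the last step left them, time stands still between calls to the robot, and variables do not carry over. Pictures are saved under pics/ and viewed, and the job is handed in when it is done.

Besides the shell and the picture viewer there is one more tool, called after ">>>" as name(argument=value, ...), one argument or row to a line, values as JSON. carry_out: Moves the arm, as the interface text tells. Shifts and turns lie within -1 to 1; 1 stands for 30 mm of shift or 0.1 rad of turn. Its arguments: {"type":"object","properties":{"rows":{"type":"array","items":{"type":"array"}},"grip":{"type":"number"},"squeeze":{"type":"number"}},"required":["rows"]}

```bash
mkdir -p pics; ls; python3 - <<'E'
from cell import *
import cv2,numpy as np
print(sense())
print(grasp_offset)
for n in ["scene","top"]:
    p,d=capture(n); np.savez(f"pics/{n}0.npz",p=p,d=d)
    cv2.imwrite(f"pics/{n}0.png",p[:,:,::-1]); c=get_calibration(n); print(n,c)
E
```

```text
pics
{'clock': 0.0, 'joint_pos': array([-1.34331248e+00,  2.91274809e-01, -1.54134418e-01,  1.12670073e+00,
       -6.73812566e-06,  1.43150615e+00]), 'qvel': array([-1.99683129e-04,  1.48707020e-03, -1.34134141e-03, -5.30201727e-04,
        1.20914573e-04, -6.75952936e-05]), 'joint_efforts': array([-1.30499127e-03, -5.37144291e+01,  3.31366575e+01,  1.61455903e-02,
       -1.08689819e-04,  5.51870997e-06]), 'eef_pos': array([ 0.18817336, -0.48964276,  0.23073213]), 'ee_rot': array([-3.08762335e+00, -5.72664186e-01,  1.01493586e-04]), 'contact_force': array([-0.28131632, -0.84313285, -0.70648688]), 'torque': array([ 0.01600683,  0.04915616, -0.00893891]), 'grip_width': 0.0852015292550184}
0.0187
scene {'intrinsics': array([[442.14410041,   0.        , 317.9973181 ],
       [  0.        , 442.14410041, 238.89777213],
       [  0.        ,   0.        ,   1.        ]]), 'world_to_cam': array([[ 0.74808369,  0.66337609, -0.01740548, -0.3871026 ],
       [ 0.53941329, -0.62315078, -0.56631829, -0.29804504],
       [-0.38652825,  0.41426474, -0.82400281,  1.28282772],
       [ 0.        ,  0.        ,  0.        ,  1.        ]])}
top {'intrinsics': array([[596.95177132,   0.        , 319.92607518],
       [  0.        , 596.95177132, 239.41150756],
       [  0.        ,   0.        ,   1.        ]]), 'world_to_cam': array([[-0.00894575, -0.99992713, -0.00810568, -0.03960671],
       [-0.99170498,  0.00991103, -0.1281523 ,  0.57938917],
       [ 0.12822329,  0.00689203, -0.99172138,  1.31693392],
       [ 0.        ,  0.        ,  0.        ,  1.        ]])}
```

View pics/scene0.png

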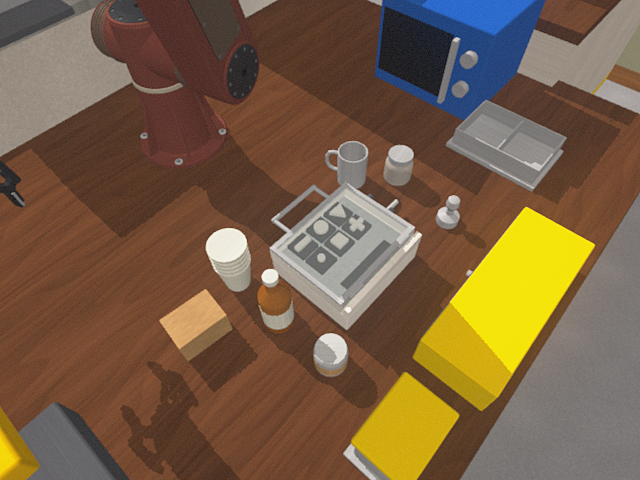

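View pics/top0.png

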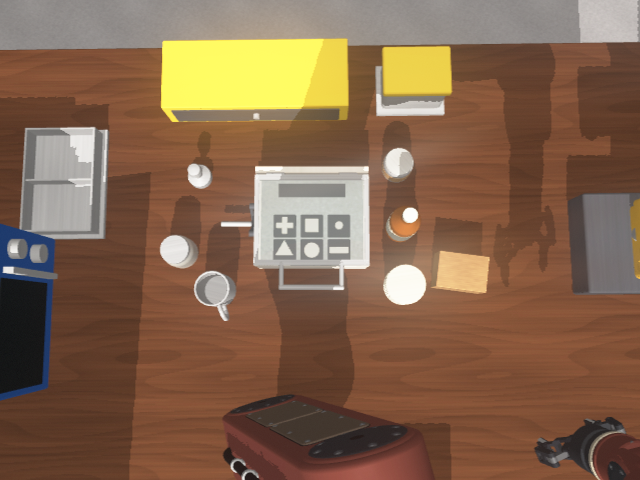

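```bash
cat > h.py <<'E'
import numpy as np,cv2
from cell import *
def ray(c,u,v,z):
    K=c["intrinsics"];T=c["world_to_cam"];R=T[:3,:3];t=T[:3,3]
    d=R.T@np.linalg.inv(K)@np.array([u,v,1.]);o=-R.T@t
    s=(z-o[2])/d[2];return o+s*d
def proj(c,P):
    K=c["intrinsics"];T=c["world_to_cam"];q=T[:3,:3]@np.array(P)+T[:3,3];q=K@q;return q[:2]/q[2]
E
python3 - <<'E'
import cv2
p=cv2.imread("pics/top0.png")
cv2.imwrite("pics/top0c.png",cv2.resize(p[155:305,210:380],None,fx=4.6,fy=4,interpolation=cv2.INTER_CUBIC) if 0 else cv2.resize(p[155:305,210:380],None,fx=4,fy=4,interpolation=cv2.INTER_CUBIC))
E
```

```text
(no output)
```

View pics/top0c.png

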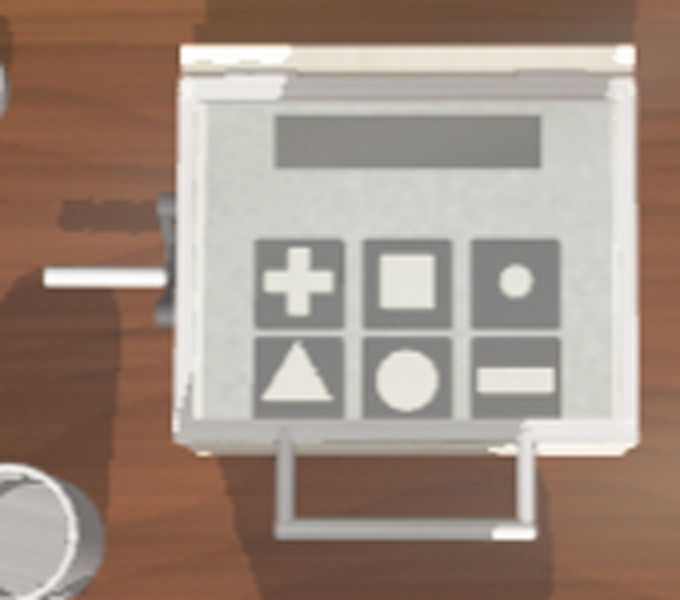

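```bash
python3 - <<'E'
from h import *
c=get_calibration("top")
def w(u,v,z): return ray(c,210+(u+.5)/4-.5,155+(v+.5)/4-.5,z)
for n,u,v,z in [("cross",298,281,.083),("square",407,281,.083),("dot",515,281,.083),("round",407,380,.083),("bar",515,380,.083),("tri",298,378,.083),
 ("handL",283,530,.098),("handR",530,530,.098),("rodend",44,278,.033),("rodin",166,278,.033),("hingeL",180,75,.09),("hingeR",636,75,.09),("frontL",175,441,.095),("frontR",638,441,.095)]:
    print(n,w(u,v,z).round(4))
a=np.load("pics/top0.npz");d=a["d"]
K=c["intrinsics"];T=c["world_to_cam"]
v,u=np.mgrid[0:480,0:640]
P=np.stack([(u-K[0,2])/K[0,0]*d,(v-K[1,2])/K[1,1]*d,d],-1).reshape(-1,3)
W=((P-T[:3,3])@T[:3,:3]).reshape(480,640,3); np.save("pics/W.npy",W)
for n,(u,v) in dict(hand=(311,287),hand2=(290,287),bar=(338,250),rod=(235,224),rod2=(225,224),cups=(405,285),jug=(215,278),jar=(178,246),tamper=(193,170),syrup=(410,215),syr2=(395,238),tin=(400,160),nap=(462,270),yl=(255,60),box=(255,100)).items():
    print(n,W[v-1:v+2,u-1:u+2].reshape(-1,3).mean(0).round(3))
# second check with scene camera
cs=get_calibration("scene")
E
```

```text
cross [0.6061 0.033  0.083 ]
square [ 0.6055 -0.0269  0.083 ]
dot [ 0.6049 -0.0862  0.083 ]
round [ 0.5507 -0.0265  0.083 ]
bar [ 0.5501 -0.0855  0.083 ]
tri [0.5524 0.0331 0.083 ]
handL [0.4688 0.0402 0.098 ]
handR [ 0.4676 -0.0922  0.098 ]
rodend [0.617  0.1816 0.033 ]
rodin [0.6163 0.1118 0.033 ]
hingeL [0.7209 0.0977 0.09  ]
hingeR [ 0.7182 -0.1544  0.09  ]
frontL [0.5175 0.0988 0.095 ]
frontR [ 0.5151 -0.1511  0.095 ]
hand [ 0.468 -0.025  0.099]
hand2 [0.469 0.019 0.102]
bar [ 0.548 -0.084  0.098]
rod [0.616 0.148 0.039]
rod2 [0.616 0.171 0.038]
cups [ 0.468 -0.22   0.148]
jug [0.496 0.198 0.006]
jar [0.562 0.266 0.084]
tamper [0.732 0.236 0.083]
syrup [ 0.607 -0.229  0.189]
syr2 [ 0.579 -0.214  0.051]
tin [ 0.753 -0.227  0.069]
nap [ 0.504 -0.356  0.072]
yl [0.979 0.097 0.101]
box [0.886 0.097 0.099]
```

```bash
python3 - <<'E'
import cv2
p=cv2.imread("pics/scene0.png")
cv2.imwrite("pics/scene0c.png",cv2.resize(p[130:390,180:500],None,fx=2.4,fy=2.3,interpolation=cv2.INTER_CUBIC) if 0 else cv2.resize(p[140:340,200:460],None,fx=3,fy=3,interpolation=cv2.INTER_CUBIC))
E
```

```text
(no output)
```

View pics/scene0c.png

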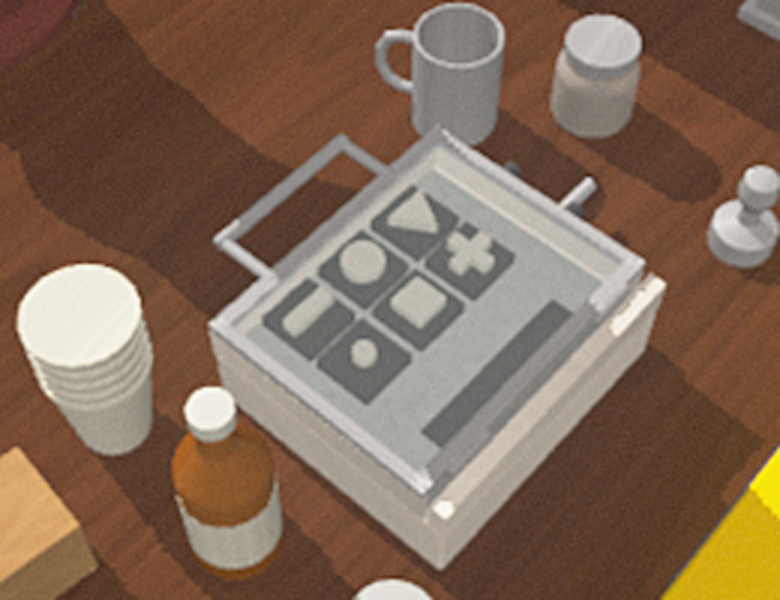

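```bash
cat >> h.py <<'E'
from scipy.spatial.transform import Rotation as Ro
YAW=-0.01
def Rt(tilt=0.,yaw=YAW):
    # tool y=pad x, z down, tilted so that tool z leans towards +x by tilt
    y=np.array([np.cos(yaw),np.sin(yaw),0]);z=np.array([0,0,-1.]);x=np.cross(y,z)
    return Ro.from_matrix(np.stack([x,y,z],1))*Ro.from_rotvec([-tilt,0,0])
def rows(p0,R0,p1,R1,n,show=True):
    rv=(R0.inv()*R1).as_rotvec();out=[];p=np.array(p0,float);R=R0
    for i in range(n):
        tp=np.array(p0)+(np.array(p1)-p0)*(i+1)/n
        d=R.inv().apply(tp-p)/.03; w=rv/n/.1
        d=d.round(2);w=w.round(2);out.append([d.tolist(),w.tolist()])
        p=p+R.apply(d*.03);R=R*Ro.from_rotvec(w*.1)
    for k in range(0,n,5): print(str(out[k:k+5]).replace(" ",""))
    return p,R
def cur():
    s=sense();return s["eef_pos"],Ro.from_rotvec(s["ee_rot"])
def st():
    s=sense();p,R=s["eef_pos"],Ro.from_rotvec(s["ee_rot"])
    print("t%.2f"%s["clock"],p.round(4),"z",R.as_matrix()[:,2].round(3),"y",R.as_matrix()[:,1].round(3),"F",s["contact_force"].round(1),"w%.4f"%s["grip_width"],"q",s["joint_pos"].round(2))
E
python3 - <<'E'
from h import *
st();p,R=cur()
rows(p,R,[.468,-.026,.2],Rt(),20)
E
```

```text
t0.10 [ 0.1882 -0.4897  0.2308] z [-0.     0.001 -1.   ] y [ 0.359 -0.933 -0.001] F [-0.5 -0.2  0.3] w0.0853 q [-1.34  0.29 -0.15  1.13 -0.    1.43]
[[[0.71,-0.55,0.05],[-0.0,-0.0,-0.6]],[[0.75,-0.51,0.05],[-0.0,-0.0,-0.6]],[[0.77,-0.47,0.06],[-0.0,-0.0,-0.6]],[[0.8,-0.42,0.05],[-0.0,-0.0,-0.6]],[[0.82,-0.37,0.05],[-0.0,-0.0,-0.6]]]
[[[0.85,-0.31,0.05],[-0.0,-0.0,-0.6]],[[0.86,-0.27,0.05],[-0.0,-0.0,-0.6]],[[0.88,-0.22,0.06],[-0.0,-0.0,-0.6]],[[0.89,-0.16,0.05],[-0.0,-0.0,-0.6]],[[0.89,-0.11,0.05],[-0.0,-0.0,-0.6]]]
[[[0.9,-0.05,0.05],[-0.0,-0.0,-0.6]],[[0.91,-0.0,0.05],[-0.0,-0.0,-0.6]],[[0.9,0.05,0.06],[-0.0,-0.0,-0.6]],[[0.89,0.1,0.05],[-0.0,-0.0,-0.6]],[[0.89,0.17,0.05],[-0.0,-0.0,-0.6]]]
[[[0.88,0.21,0.05],[-0.0,-0.0,-0.6]],[[0.86,0.27,0.06],[-0.0,-0.0,-0.6]],[[0.85,0.31,0.05],[-0.0,-0.0,-0.6]],[[0.82,0.37,0.05],[-0.0,-0.0,-0.6]],[[0.8,0.42,0.05],[-0.0,-0.0,-0.6]]]
```

>>> carry_out(
  rows=[
    [[0.71, -0.55, 0.05], [0, 0, -0.6]],
    [[0.75, -0.51, 0.05], [0, 0, -0.6]],
    [[0.77, -0.47, 0.05], [0, 0, -0.6]],
    [[0.8, -0.42, 0.05], [0, 0, -0.6]],
    [[0.82, -0.37, 0.05], [0, 0, -0.6]],
  ],
  grip=0.35,
  squeeze=40,
)

```text
clock: 0.72
eef_pos: [0.2583, -0.3732, 0.2235]
ee_rot: [-2.967, -1.031, 0.0]
contact_force: [-0.1, -0.2, 0.4]
grip_width: 0.0278
```

>>> carry_out(
  rows=[
    [[0.85, -0.31, 0.05], [0, 0, -0.6]],
    [[0.86, -0.27, 0.05], [0, 0, -0.6]],
    [[0.88, -0.22, 0.05], [0, 0, -0.6]],
    [[0.89, -0.16, 0.05], [0, 0, -0.6]],
    [[0.89, -0.11, 0.05], [0, 0, -0.6]],
  ],
)

```text
clock: 1.35
eef_pos: [0.3284, -0.2573, 0.2161]
ee_rot: [-2.78, -1.463, 0.0]
contact_force: [0.5, -0.4, -0.2]
grip_width: 0.0277
```

>>> carry_out(
  rows=[
    [[0.9, -0.05, 0.05], [0, 0, -0.6]],
    [[0.9, 0, 0.05], [0, 0, -0.6]],
    [[0.9, 0.05, 0.05], [0, 0, -0.6]],
    [[0.89, 0.1, 0.05], [0, 0, -0.6]],
    [[0.89, 0.16, 0.05], [0, 0, -0.6]],
  ],
)

```text
clock: 1.98
eef_pos: [0.398, -0.1417, 0.2086]
ee_rot: [-2.53, -1.862, 0.0]
contact_force: [0.1, 0.3, 0.2]
grip_width: 0.0279
```

>>> carry_out(
  rows=[
    [[0.88, 0.21, 0.05], [0, 0, -0.6]],
    [[0.86, 0.27, 0.05], [0, 0, -0.6]],
    [[0.85, 0.31, 0.05], [0, 0, -0.6]],
    [[0.82, 0.37, 0.05], [0, 0, -0.6]],
    [[0.8, 0.42, 0.05], [0, 0, -0.6]],
  ],
)

```text
clock: 2.6
eef_pos: [0.468, -0.0257, 0.201]
ee_rot: [-2.223, -2.219, 0.001]
contact_force: [-0.2, -0.3, 0.1]
grip_width: 0.0275
```

```bash
python3 - <<'E'
from h import *
st();c=get_calibration("wrist");p,d=capture("wrist");cv2.imwrite("pics/w1.png",p[:,:,::-1])
np.savez("pics/w1.npz",d=d,K=c["intrinsics"],T=c["world_to_cam"])
st();p,R=cur()
rows(p,R,[.468,-.026,.095],Rt(),5)
E
```

```text
t2.60 [ 0.468  -0.0257  0.201 ] z [-0.001  0.    -1.   ] y [ 1.    -0.002 -0.001] F [-0.2 -0.3  0.1] w0.0275 q [-0.21  0.21 -0.35  1.02 -0.    1.36]
t2.65 [ 0.4692 -0.0238  0.2009] z [ 0.     0.001 -1.   ] y [1.    0.002 0.   ] F [ 0.6  1.4 -0.5] w0.0277 q [-0.21  0.21 -0.35  1.02  0.    1.36]
[[[-0.02,-0.01,0.71],[0.0,-0.0,0.02]],[[-0.01,-0.01,0.7],[0.0,-0.0,0.02]],[[-0.02,-0.01,0.71],[0.0,-0.0,0.02]],[[-0.01,-0.0,0.7],[0.0,-0.0,0.02]],[[-0.02,-0.01,0.71],[0.0,-0.0,0.02]]]
```

View pics/w1.png

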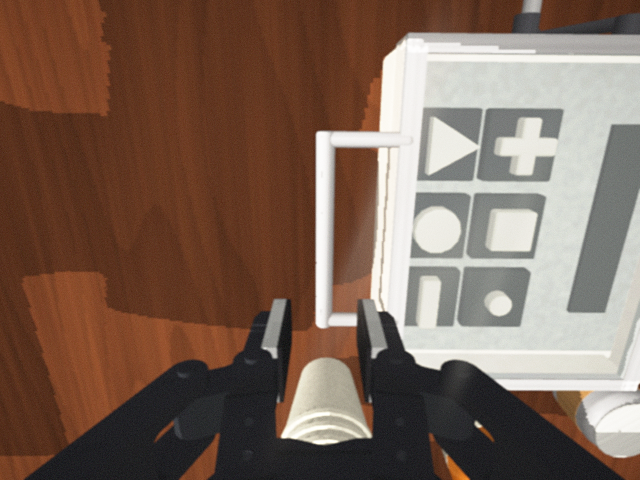

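```bash
python3 - <<'E'
from h import *
a=np.load("pics/w1.npz");c=dict(intrinsics=a["K"],world_to_cam=a["T"])
for n,u,v,z in [("bar1",325,150,.092),("bar2",323.5,310,.092),("barL",325,133,.092),("barR",323.5,327,.092),("tri",440,147,.083),("round",437,229,.083),("bar",429,302,.083),("square",511,230,.083),("cross",524,147,.083),("dot",497,303,.083)]:
    print(n,ray(c,u,v,z).round(4))
E
```

```text
bar1 [0.4684 0.0342 0.092 ]
bar2 [ 0.4671 -0.0831  0.092 ]
barL [0.4684 0.0449 0.092 ]
barR [ 0.467  -0.0977  0.092 ]
tri [0.5457 0.0352 0.083 ]
round [ 0.5491 -0.0225  0.083 ]
bar [ 0.5484 -0.0814  0.083 ]
square [ 0.6026 -0.0234  0.083 ]
cross [0.6021 0.035  0.083 ]
dot [ 0.601  -0.0824  0.083 ]
```

>>> carry_out(
  rows=[
    [[0, 0, 0.8], [0, 0, 0]],
    [[0, -0.02, 0.8], [0, 0, 0]],
    [[0, -0.02, 0.9], [0, 0, 0.05]],
    [[0, 0, 0.9], [0, 0, 0.05]],
    [[0, 0, 0.8], [0, 0, 0]],
  ],
)

```text
clock: 3.28
eef_pos: [0.4661, -0.0266, 0.0742]
ee_rot: [-2.237, -2.205, 0.001]
contact_force: [-0.7, -0.3, -0.3]
grip_width: 0.0279
```

>>> carry_out(
  rows=[
    [[0, 0, 0], [0, 0, 0]],
    [[0, 0, 0], [0, 0, 0]],
    [[0, 0, 0], [0, 0, 0]],
    [[0, 0, 0], [0, 0, 0]],
    [[0, 0, 0], [0, 0, 0]],
  ],
  grip=1,
  squeeze=40,
)

```text
clock: 3.9
eef_pos: [0.4684, -0.0264, 0.0764]
ee_rot: [2.235, 2.205, 0.004]
contact_force: [5.7, 2.4, -3.5]
grip_width: 0.0105
```

```bash
python3 - <<'E'
from h import *
st();p,d=capture("wrist");cv2.imwrite("pics/w2.png",p[:,:,::-1])
E
```

```text
t3.90 [ 0.4684 -0.0264  0.0764] z [ 0.003  0.001 -1.   ] y [ 1.    -0.014  0.003] F [ 5.7  2.4 -3.5] w0.0105 q [-0.21  0.34 -0.54  0.69  0.    1.37]
```

View pics/w2.png

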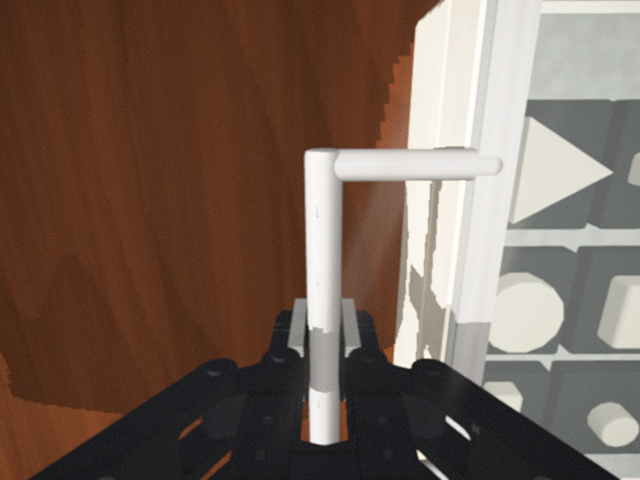

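```bash
cat >> h.py <<'E'
def arc(ths,off=.0165,tl=.35,p=None,R=None):
    if p is None: p,R=cur()
    out=[];p=np.array(p)
    ux=np.array([np.cos(YAW),np.sin(YAW),0])
    H=np.array([.468,-.026,.0925])+.247*ux
    for th in ths:
        R1=Rt(tl*th/1.34)
        tp=H+.247*(-np.cos(th)*ux+np.sin(th)*np.array([0,0,1]))+off*R1.as_matrix()[:,2]
        d=(R.inv().apply(tp-p)/.03).round(2);w=((R.inv()*R1).as_rotvec()/.1).round(2)
        out.append([d.tolist(),w.tolist()]);p=p+R.apply(d*.03);R=R*Ro.from_rotvec(w*.1)
    for k in range(0,len(out),5): print(str(out[k:k+5]).replace(" ",""))
    print(p,tp)
E
python3 - <<'E'
from h import *
ths=np.linspace(0,1.28,21)[1:]
arc(ths)
E
```

```text
[[[0.01,0.01,-0.51],[-0.13,-0.01,-0.04]],[[0.0,0.07,-0.53],[-0.17,0.0,0.0]],[[0.0,0.11,-0.51],[-0.17,0.0,0.0]],[[0.0,0.15,-0.51],[-0.17,0.0,0.0]],[[0.0,0.2,-0.5],[-0.16,0.0,0.0]]]
[[[0.0,0.23,-0.47],[-0.17,0.0,0.0]],[[0.0,0.27,-0.46],[-0.17,0.0,0.0]],[[0.0,0.3,-0.44],[-0.16,0.0,0.0]],[[0.0,0.34,-0.41],[-0.17,0.0,0.0]],[[0.0,0.37,-0.38],[-0.17,0.0,0.0]]]
[[[0.0,0.41,-0.35],[-0.17,0.0,0.0]],[[0.0,0.42,-0.32],[-0.16,0.0,0.0]],[[0.0,0.46,-0.29],[-0.17,0.0,0.0]],[[0.0,0.47,-0.24],[-0.17,0.0,0.0]],[[0.0,0.49,-0.21],[-0.16,0.0,0.0]]]
[[[0.0,0.51,-0.17],[-0.17,0.0,0.0]],[[0.0,0.52,-0.13],[-0.17,0.0,0.0]],[[0.0,0.53,-0.09],[-0.17,0.0,0.0]],[[0.0,0.53,-0.04],[-0.16,0.0,0.0]],[[0.0,0.54,-0.01],[-0.17,0.0,0.0]]]
[ 0.64956026 -0.02782481  0.31360853] [ 0.64958649 -0.02781593  0.31354351]
```

>>> carry_out(
  rows=[
    [[0, 0.01, -0.51], [-0.15, 0, 0]],
    [[0, 0.07, -0.53], [-0.17, 0, 0]],
    [[0, 0.11, -0.51], [-0.17, 0, 0]],
    [[0, 0.15, -0.51], [-0.17, 0, 0]],
    [[0, 0.2, -0.5], [-0.16, 0, 0]],
  ],
)

```text
clock: 4.58
eef_pos: [0.4867, -0.0266, 0.1558]
ee_rot: [2.187, 2.159, 0.104]
contact_force: [28.0, 5.8, -15.9]
grip_width: 0.0109
```

```bash
python3 - <<'E'
from h import *
st()
arc(np.linspace(.32,1.28,16)[1:])
E
```

```text
t4.58 [ 0.4867 -0.0266  0.1558] z [ 0.094  0.    -0.996] y [ 0.995 -0.013  0.094] F [ 28.    5.8 -15.9] w0.0109 q [-0.22  0.21 -0.48  0.79  0.02  1.37]
[[[0.02,0.07,-0.42],[-0.06,-0.01,-0.03]],[[-0.0,0.27,-0.46],[-0.16,-0.0,-0.0]],[[-0.0,0.31,-0.44],[-0.17,-0.0,-0.0]],[[-0.0,0.34,-0.41],[-0.17,-0.0,-0.0]],[[-0.0,0.37,-0.38],[-0.17,-0.0,-0.0]]]
[[[-0.0,0.4,-0.35],[-0.16,-0.0,-0.0]],[[-0.0,0.43,-0.32],[-0.17,-0.0,-0.0]],[[-0.0,0.45,-0.29],[-0.17,-0.0,-0.0]],[[-0.0,0.48,-0.24],[-0.16,-0.0,-0.0]],[[-0.0,0.49,-0.21],[-0.17,-0.0,-0.0]]]
[[[-0.0,0.51,-0.17],[-0.17,-0.0,-0.0]],[[-0.0,0.52,-0.13],[-0.17,-0.0,-0.0]],[[-0.0,0.52,-0.09],[-0.16,-0.0,-0.0]],[[-0.0,0.54,-0.04],[-0.17,-0.0,-0.0]],[[-0.0,0.53,-0.01],[-0.17,-0.0,-0.0]]]
[ 0.64942943 -0.02769407  0.3135805 ] [ 0.64958649 -0.02781593  0.31354351]
```

```bash
python3 - <<'E'
from h import *
p,d=capture("scene");cv2.imwrite("pics/s1.png",cv2.resize(p[100:340,160:480],None,fx=2.4,fy=2.4)[:,:,::-1])
for i in range(1): st()
capture("top");st()
E
```

```text
t4.62 [ 0.4876 -0.0267  0.1575] z [ 0.097 -0.    -0.995] y [ 0.995 -0.013  0.097] F [22.6  5.5 -9.3] w0.0112 q [-0.22  0.2  -0.48  0.79  0.02  1.37]
t4.67 [ 0.4872 -0.0266  0.1567] z [ 0.096 -0.    -0.995] y [ 0.995 -0.013  0.096] F [ 24.4   5.  -12.5] w0.0109 q [-0.22  0.21 -0.48  0.79  0.02  1.37]
```

View pics/s1.png

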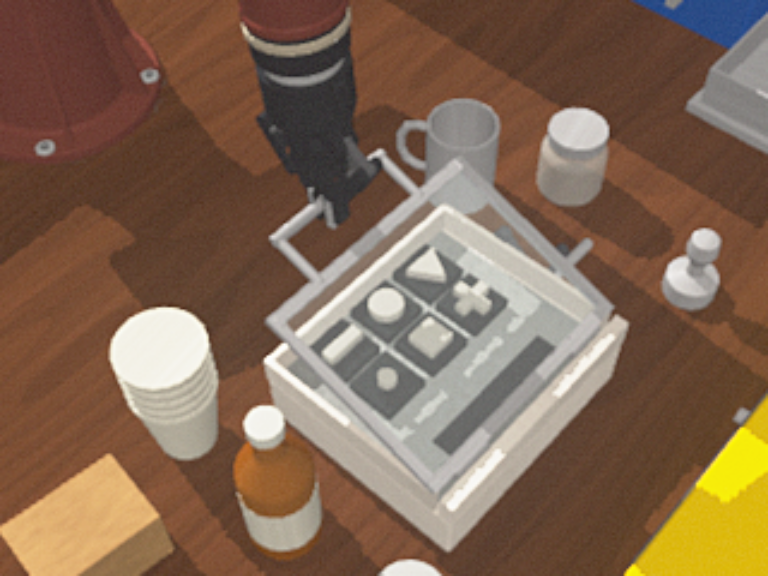

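```bash
sed -i 's/H=np.array(\[.468,/H=np.array([HX,/; s/^def arc/HX=.4715\ndef arc/' h.py; python3 - <<'E'
from h import *
p,R=cur()
arc(np.linspace(.33,1.28,16)[1:],p=p-[.0035,0,0],R=R)
E
```

```text
[[[0.02,0.32,-0.44],[-0.07,-0.01,-0.03]],[[-0.0,0.27,-0.45],[-0.16,0.0,0.0]],[[-0.0,0.31,-0.43],[-0.17,0.0,0.0]],[[-0.0,0.34,-0.4],[-0.16,0.0,0.0]],[[-0.0,0.37,-0.38],[-0.17,0.0,0.0]]]
[[[-0.0,0.4,-0.34],[-0.16,0.0,0.0]],[[-0.0,0.43,-0.32],[-0.17,0.0,0.0]],[[-0.0,0.45,-0.27],[-0.16,0.0,0.0]],[[-0.0,0.47,-0.25],[-0.17,0.0,0.0]],[[-0.0,0.49,-0.2],[-0.17,0.0,0.0]]]
[[[-0.0,0.5,-0.17],[-0.16,0.0,0.0]],[[-0.0,0.52,-0.12],[-0.17,0.0,0.0]],[[-0.0,0.52,-0.09],[-0.16,0.0,0.0]],[[-0.0,0.53,-0.04],[-0.17,0.0,0.0]],[[-0.0,0.53,-0.01],[-0.16,0.0,0.0]]]
[ 0.65311703 -0.02776062  0.31366833] [ 0.65308649 -0.02781593  0.31354351]
```

>>> carry_out(
  rows=[
    [[0.02, 0.34, -0.44], [-0.1, 0, 0]],
    [[0, 0.3, -0.45], [-0.16, 0, 0]],
    [[0, 0.31, -0.43], [-0.17, 0, 0]],
    [[0, 0.34, -0.4], [-0.16, 0, 0]],
    [[0, 0.37, -0.38], [-0.17, 0, 0]],
  ],
)

```text
clock: 5.3
eef_pos: [0.5243, -0.027, 0.2218]
ee_rot: [2.152, 2.122, 0.171]
contact_force: [8.0, -0.6, -10.1]
grip_width: 0.0106
```

```bash
python3 - <<'E'
from h import *
st()
p,R=cur();m=R.as_matrix()[:,2]
b=p-.0165*m;print(b, np.hypot(.7185-b[0],b[2]-.0925),np.arctan2(b[2]-.0925,.7185-b[0]))
arc(np.linspace(.645,1.28,11)[1:],p=p,R=R)
E
```

```text
t5.30 [ 0.5243 -0.027   0.2218] z [ 0.16  -0.002 -0.987] y [ 0.987 -0.014  0.16 ] F [  8.   -0.6 -10.1] w0.0106 q [-0.21  0.17 -0.36  0.89  0.03  1.38]
[ 0.52169567 -0.02697768  0.2380974 ] 0.24480716017102583 0.6369461853869247
[[[0.02,0.4,-0.45],[-0.25,0.01,-0.04]],[[-0.0,0.42,-0.31],[-0.16,-0.0,-0.0]],[[-0.0,0.46,-0.28],[-0.17,-0.0,-0.0]],[[-0.0,0.47,-0.25],[-0.16,-0.0,-0.0]],[[-0.0,0.49,-0.2],[-0.17,-0.0,-0.0]]]
[[[-0.0,0.5,-0.17],[-0.16,-0.0,-0.0]],[[-0.0,0.52,-0.13],[-0.17,-0.0,-0.0]],[[-0.0,0.52,-0.08],[-0.17,-0.0,-0.0]],[[-0.0,0.53,-0.05],[-0.16,-0.0,-0.0]],[[-0.0,0.53,-0.0],[-0.17,-0.0,-0.0]]]
[ 0.65298815 -0.02775452  0.31349609] [ 0.65308649 -0.02781593  0.31354351]
```

>>> carry_out(
  rows=[
    [[0, 0.4, -0.33], [-0.17, 0, 0]],
    [[0, 0.42, -0.31], [-0.16, 0, 0]],
    [[0, 0.46, -0.28], [-0.17, 0, 0]],
    [[0, 0.47, -0.25], [-0.16, 0, 0]],
    [[0, 0.49, -0.2], [-0.17, 0, 0]],
  ],
)

```text
clock: 5.92
eef_pos: [0.5811, -0.0276, 0.2753]
ee_rot: [2.107, 2.078, 0.251]
contact_force: [-10.5, -1.0, 10.9]
grip_width: 0.0104
```

```bash
python3 - <<'E'
from h import *
st()
p,R=cur();m=R.as_matrix()[:,2]
b=p-.0165*m;th=np.arctan2(b[2]-.0925,.7185-b[0]);print(b, np.hypot(.7185-b[0],b[2]-.0925),th)
arc(np.linspace(th,1.25,6)[1:],p=p,R=R)
E
```

```text
t5.92 [ 0.5811 -0.0276  0.2753] z [ 0.239 -0.004 -0.971] y [ 0.971 -0.014  0.239] F [-10.5  -1.   10.9] w0.0104 q [-0.2   0.18 -0.21  0.94  0.04  1.39]
[ 0.57718005 -0.02753436  0.29128865] 0.24390214253996886 0.9527886259785268
[[[0.02,0.43,-0.26],[-0.23,0.01,-0.04]],[[-0.0,0.49,-0.13],[-0.16,0.0,0.0]],[[-0.0,0.48,-0.09],[-0.15,0.0,0.0]],[[-0.0,0.5,-0.06],[-0.16,0.0,0.0]],[[-0.0,0.5,-0.02],[-0.15,0.0,0.0]]]
[ 0.64597907 -0.02767923  0.3113406 ] [ 0.64589858 -0.02774404  0.31127084]
```

>>> carry_out(
  rows=[
    [[0, 0.43, -0.24], [-0.18, 0, 0]],
    [[0, 0.48, -0.14], [-0.16, 0, 0]],
    [[0, 0.48, -0.1], [-0.15, 0, 0]],
    [[0, 0.5, -0.06], [-0.16, 0, 0]],
    [[0, 0.5, -0.02], [-0.15, 0, 0]],
  ],
)

```text
clock: 6.55
eef_pos: [0.6463, -0.0283, 0.3094]
ee_rot: [2.062, 2.033, 0.329]
contact_force: [4.2, 0.2, -18.4]
grip_width: 0.0102
```

```bash
python3 - <<'E'
from h import *
st()
p,R=cur();m=R.as_matrix()[:,2]
b=p-.0165*m;th=np.arctan2(b[2]-.0925,.7185-b[0]);print(b, np.hypot(.7185-b[0],b[2]-.0925),th)
arc(np.linspace(th,1.33,6)[1:],p=p,R=R)
E
```

```text
t6.55 [ 0.6463 -0.0283  0.3094] z [ 0.315 -0.004 -0.949] y [ 0.949 -0.013  0.315] F [  4.2   0.2 -18.4] w0.0102 q [-0.18  0.23 -0.08  0.94  0.05  1.41]
[ 0.64112948 -0.02821588  0.32508505] 0.2451162996163731 1.2496566348995686
[[[0.02,0.14,-0.06],[-0.1,0.01,-0.04]],[[-0.0,0.13,0.0],[-0.04,-0.0,0.0]],[[-0.0,0.14,0.01],[-0.05,-0.0,0.0]],[[-0.0,0.13,0.01],[-0.04,-0.0,0.0]],[[-0.0,0.13,0.01],[-0.04,-0.0,0.0]]]
[ 0.66505722 -0.02787764  0.31686084] [ 0.66520404 -0.0279371   0.31685927]
```

>>> carry_out(
  rows=[
    [[0, 0.14, 0.01], [-0.04, 0, 0]],
    [[0, 0.14, 0.01], [-0.04, 0, 0]],
    [[0, 0.14, 0.01], [-0.04, 0, 0]],
    [[0, 0.14, 0.01], [-0.04, 0, 0]],
    [[0, 0.14, 0.01], [0, 0, 0]],
  ],
)

```text
clock: 7.18
eef_pos: [0.6665, -0.0285, 0.3154]
ee_rot: [2.052, 2.024, 0.345]
contact_force: [4.3, 3.1, -11.1]
grip_width: 0.0105
```

```bash
python3 - <<'E'
from h import *
st()
p,R=cur();m=R.as_matrix()[:,2]
b=p-.0165*m;th=np.arctan2(b[2]-.0925,.7185-b[0]);print(b, np.hypot(.7185-b[0],b[2]-.0925),th)
E
```

```text
t7.17 [ 0.6665 -0.0285  0.3154] z [ 0.331 -0.004 -0.944] y [ 0.944 -0.013  0.331] F [  4.3   3.1 -11.1] w0.0105 q [-0.18  0.26 -0.04  0.94  0.05  1.41]
[ 0.66105191 -0.02847468  0.33097887] 0.24530074367177684 1.3344063518336413
```

>>> carry_out(
  rows=[
    [[0, 0.07, 0.01], [0, 0, 0]],
    [[0, 0.07, 0.01], [0, 0, 0]],
    [[0, 0.06, 0.01], [0, 0, 0]],
    [[0, 0.04, 0.01], [0, 0, 0]],
    [[0, 0, 0], [0, 0, 0]],
  ],
)

```text
clock: 7.8
eef_pos: [0.6709, -0.0286, 0.3165]
ee_rot: [2.055, 2.026, 0.34]
contact_force: [-17.2, 3.5, 0.5]
grip_width: 0.0104
```

```bash
python3 - <<'E'
from h import *
st()
p,d=capture("scene");cv2.imwrite("pics/s2.png",cv2.resize(p[60:360,200:500],None,fx=2,fy=2)[:,:,::-1])
p,d=capture("top");cv2.imwrite("pics/t2.png",cv2.resize(p[130:330,190:400],None,fx=3,fy=3)[:,:,::-1]);st()
E
```

```text
t7.80 [ 0.6709 -0.0286  0.3165] z [ 0.327 -0.004 -0.945] y [ 0.945 -0.013  0.327] F [-17.2   3.5   0.5] w0.0104 q [-0.18  0.27 -0.02  0.95  0.05  1.42]
t7.90 [ 0.6709 -0.0286  0.3165] z [ 0.327 -0.005 -0.945] y [ 0.945 -0.013  0.327] F [-16.1   3.    0.7] w0.0110 q [-0.18  0.27 -0.02  0.95  0.05  1.42]
```

View pics/s2.png

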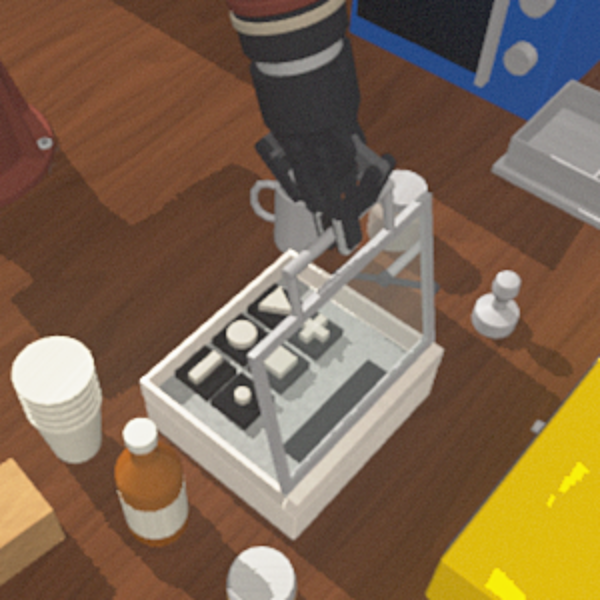

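View pics/t2.png

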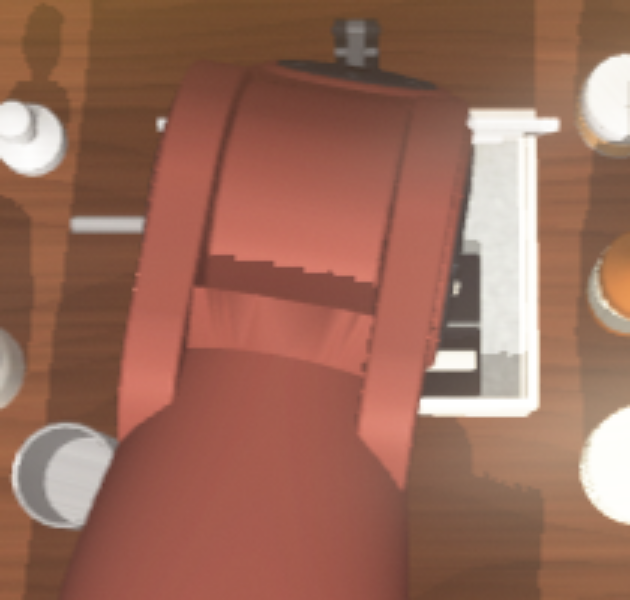

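```bash
python3 - <<'E'
from h import *
p,d=capture("top");c=get_calibration("top");K=c["intrinsics"];T=c["world_to_cam"]
for v in (203,204,205,206):
  for u in (218,226,232):
    z=d[v,u];q=np.array([(u-K[0,2])/K[0,0]*z,(v-K[1,2])/K[1,1]*z,z]);print(u,v,(T[:3,:3].T@(q-T[:3,3])).round(4))
st()
E
```

```text
218 203 [0.6476 0.1709 0.1291]
226 203 [0.6463 0.1529 0.1347]
232 203 [0.6461 0.1401 0.1349]
218 204 [0.6445 0.17   0.134 ]
226 204 [0.6448 0.1534 0.1315]
232 204 [0.6447 0.1407 0.1309]
218 205 [0.6415 0.1692 0.1384]
226 205 [0.6421 0.153  0.1339]
232 205 [0.6421 0.1403 0.1335]
218 206 [0.6404 0.1702 0.1327]
226 206 [0.6402 0.1532 0.1329]
232 206 [0.6403 0.1406 0.1316]
t7.95 [ 0.6709 -0.0286  0.3165] z [ 0.327 -0.004 -0.945] y [ 0.945 -0.013  0.327] F [-16.7   2.6   0.7] w0.0105 q [-0.18  0.27 -0.02  0.95  0.05  1.42]
```

>>> carry_out(
  rows=[
    [[0, -0.08, -0.01], [0, 0, 0]],
    [[0, -0.08, -0.01], [0, 0, 0]],
    [[0, -0.08, 0], [0, 0, 0]],
    [[0, -0.08, 0], [0, 0, 0]],
    [[0, 0, 0], [0, 0, 0]],
  ],
)

```text
clock: 8.57
eef_pos: [0.665, -0.0286, 0.3152]
ee_rot: [2.05, 2.022, 0.347]
contact_force: [-1.7, 5.5, 2.4]
grip_width: 0.0103
```

```bash
python3 - <<'E'
from h import *
st()
E
```

```text
t8.57 [ 0.665  -0.0286  0.3152] z [ 0.333 -0.004 -0.943] y [ 0.943 -0.013  0.333] F [-1.7  5.5  2.4] w0.0103 q [-0.18  0.25 -0.05  0.93  0.06  1.41]
```

>>> carry_out(
  rows=[
    [[0, -0.06, 0], [0, 0, 0]],
    [[0, -0.06, 0], [0, 0, 0]],
    [[0, 0, 0], [0, 0, 0]],
    [[0, 0, 0], [0, 0, 0]],
    [[0, 0, 0], [0, 0, 0]],
  ],
)

```text
clock: 9.2
eef_pos: [0.6636, -0.0286, 0.3149]
ee_rot: [2.048, 2.021, 0.35]
contact_force: [7.3, 4.3, -0.2]
grip_width: 0.0104
```

```bash
python3 - <<'E'
from h import *
st()
p,d=capture("top");c=get_calibration("top");K=c["intrinsics"];T=c["world_to_cam"]
v,u=np.mgrid[196:214,214:236];z=d[196:214,214:236]
q=np.stack([(u-K[0,2])/K[0,0]*z,(v-K[1,2])/K[1,1]*z,z],-1).reshape(-1,3);W=(q-T[:3,3])@T[:3,:3]
s=W[(W[:,2]>.08)];print(len(s),np.median(s,0),s.min(0),s.max(0))
cv2.imwrite("pics/t3.png",cv2.resize(p[180:230,190:260],None,fx=8,fy=8)[:,:,::-1])
E
```

```text
t9.20 [ 0.6636 -0.0286  0.3149] z [ 0.337 -0.004 -0.942] y [ 0.942 -0.013  0.337] F [ 7.3  4.3 -0.2] w0.0104 q [-0.18  0.25 -0.06  0.92  0.06  1.41]
113 [0.63905912 0.15468097 0.13841371] [ 0.4053672  -0.05442252  0.13284513] [0.64438427 0.17838211 1.37996053]
```

View pics/t3.png

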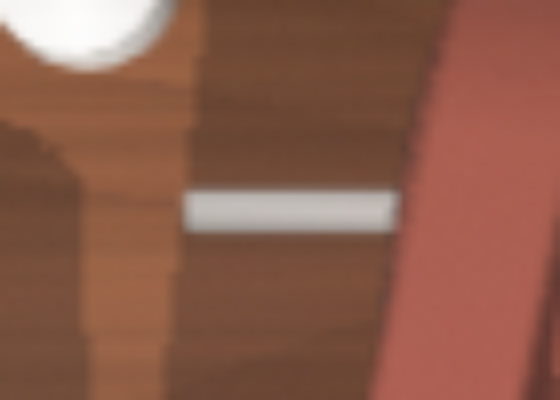

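>>> carry_out(
  rows=[
    [[0, 0.03, 0], [0, 0, 0]],
    [[0, 0, 0], [0, 0, 0]],
    [[0, 0, 0], [0, 0, 0]],
    [[0, 0, 0], [0, 0, 0]],
    [[0, 0, 0], [0, 0, 0]],
  ],
  grip=0.35,
)

```text
clock: 9.88
eef_pos: [0.6617, -0.0288, 0.313]
ee_rot: [2.052, 2.023, 0.344]
contact_force: [-0.1, -0.1, 0.7]
grip_width: 0.0279
```

>>> carry_out(
  rows=[
    [[0, 0, -0.3], [0, 0, 0]],
    [[0, 0, -0.5], [0, 0, 0]],
    [[0, 0, -0.5], [0, 0, 0]],
    [[0, 0, -0.5], [0, 0, 0]],
    [[0, 0, -0.3], [0, 0, 0]],
  ],
)

```text
clock: 10.5
eef_pos: [0.6408, -0.0285, 0.3741]
ee_rot: [2.051, 2.022, 0.345]
contact_force: [0.1, 0.1, 0.1]
grip_width: 0.0276
```

```bash
python3 - <<'E'
from h import *
st()
p,d=capture("scene");cv2.imwrite("pics/s3.png",cv2.resize(p[60:360,200:500],None,fx=2,fy=2)[:,:,::-1])
E
```

```text
t10.50 [ 0.6408 -0.0285  0.3741] z [ 0.332 -0.005 -0.943] y [ 0.943 -0.013  0.332] F [0.1 0.1 0.1] w0.0276 q [-0.19  0.2   0.03  1.07  0.06  1.41]
```

View pics/s3.png

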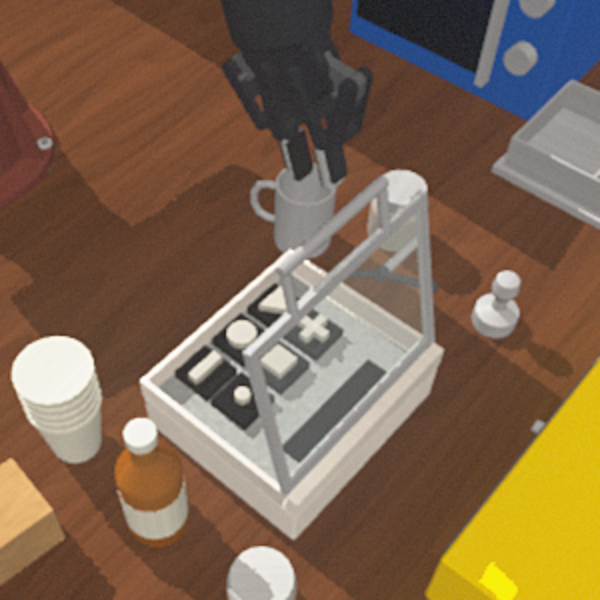

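```bash
python3 - <<'E'
from h import *
p,R=cur()
p,R=rows(p,R,[.55,-.0255,.30],Rt(0),5)
rows(p,R,[.55,-.0255,.10],Rt(0),10)
E
```

```text
[[[0.01,-0.74,0.27],[0.68,0.0,-0.01]],[[0.01,-0.72,0.32],[0.68,0.0,-0.01]],[[0.02,-0.69,0.36],[0.68,0.0,-0.01]],[[0.01,-0.67,0.42],[0.68,0.0,-0.01]],[[0.02,-0.64,0.45],[0.68,0.0,-0.01]]]
[[[0.0,0.0,0.67],[-0.0,0.0,0.0]],[[0.0,0.0,0.66],[-0.0,0.0,0.0]],[[0.0,0.0,0.67],[-0.0,0.0,0.0]],[[0.0,0.0,0.67],[-0.0,0.0,0.0]],[[0.0,0.0,0.67],[-0.0,0.0,0.0]]]
[[[0.0,0.0,0.66],[-0.0,0.0,0.0]],[[0.0,0.0,0.67],[-0.0,0.0,0.0]],[[0.0,0.0,0.67],[-0.0,0.0,0.0]],[[0.0,0.0,0.66],[-0.0,0.0,0.0]],[[0.0,0.01,0.67],[-0.0,0.0,0.0]]]
```

>>> carry_out(
  rows=[
    [[0.01, -0.74, 0.27], [0.68, 0, 0]],
    [[0.01, -0.72, 0.32], [0.68, 0, 0]],
    [[0.01, -0.69, 0.36], [0.68, 0, 0]],
    [[0.01, -0.67, 0.42], [0.68, 0, 0]],
    [[0.01, -0.64, 0.45], [0.68, 0, 0]],
  ],
  grip=1,
)

```text
clock: 11.18
eef_pos: [0.5491, -0.0257, 0.2973]
ee_rot: [-2.234, -2.203, 0.006]
contact_force: [0.9, 0.0, -0.2]
grip_width: -0.0003
```

>>> carry_out(
  rows=[
    [[0, 0, 0.7], [0, 0, 0]],
    [[0, 0, 0.7], [0, 0, 0]],
    [[0, 0, 0.7], [0, 0, 0]],
    [[0, 0, 0.7], [0, 0, 0]],
    [[0, 0, 0.7], [0, 0, 0]],
  ],
)

```text
clock: 11.8
eef_pos: [0.5493, -0.0257, 0.192]
ee_rot: [-2.235, -2.204, 0.004]
contact_force: [0.4, 0.2, -0.3]
grip_width: -0.0002
```

```bash
python3 - <<'E'
from h import *
st()
p,d=capture("scene");cv2.imwrite("pics/s4.png",cv2.resize(p[60:360,200:500],None,fx=2,fy=2)[:,:,::-1])
c=get_calibration("wrist");p,d=capture("wrist");cv2.imwrite("pics/w4.png",p[:,:,::-1])
np.savez("pics/w4.npz",d=d,K=c["intrinsics"],T=c["world_to_cam"])
E
```

```text
t11.80 [ 0.5493 -0.0257  0.192 ] z [-0.003  0.    -1.   ] y [ 1.    -0.014 -0.003] F [ 0.4  0.2 -0.3] w-0.0002 q [-0.18  0.36 -0.15  1.06 -0.    1.41]
```

View pics/s4.png

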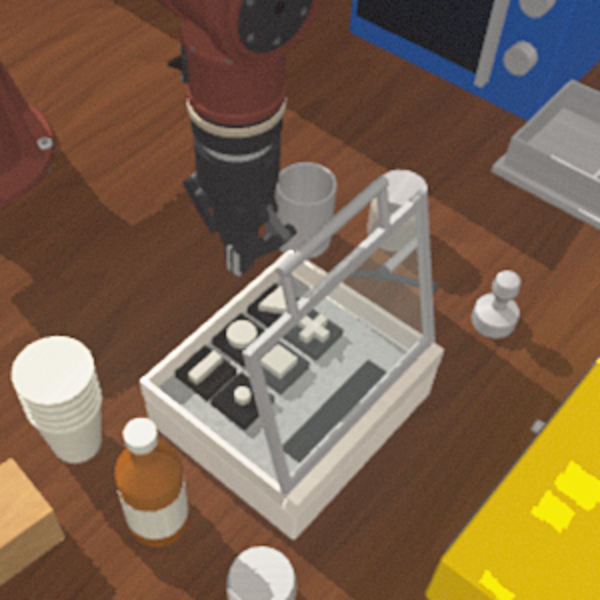

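View pics/w4.png

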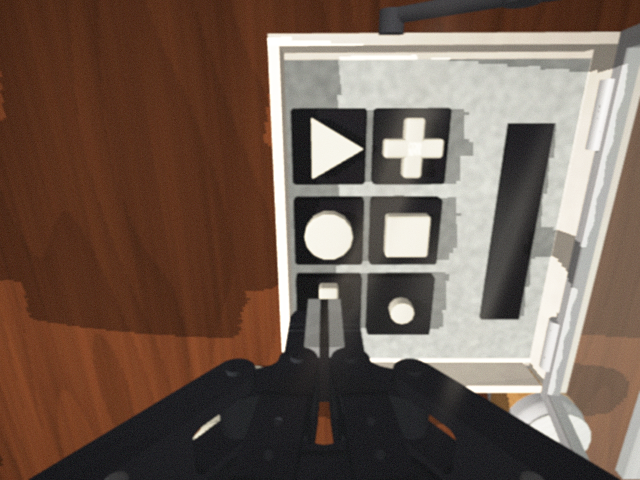

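```bash
python3 - <<'E'
from h import *
a=np.load("pics/w4.npz");c=dict(intrinsics=a["K"],world_to_cam=a["T"])
for n,u,v in [("tri",328.5,149),("round",328.5,235.5),("barx",328.5,290),("square",406.5,234),("cross",412.5,149),("dot",400.5,310)]:
    print(n,ray(c,u,v,.083).round(4))
E
```

```text
tri [0.5505 0.0355 0.083 ]
round [ 0.5499 -0.023   0.083 ]
barx [ 0.5495 -0.0648  0.083 ]
square [ 0.6038 -0.0226  0.083 ]
cross [0.6045 0.0347 0.083 ]
dot [ 0.6027 -0.0818  0.083 ]
```

>>> carry_out(
  rows=[
    [[0.02, 0.03, 0.7], [0, 0, 0]],
    [[0, 0, 0.7], [0, 0, 0]],
    [[0, 0, 0.7], [0, 0, 0]],
    [[0, 0, 0.7], [0, 0, 0]],
    [[0, 0, 0.6], [0, 0, 0]],
  ],
)

```text
clock: 12.52
eef_pos: [0.5504, -0.0252, 0.091]
ee_rot: [-2.236, -2.205, 0.003]
contact_force: [0.7, 0.7, 0.2]
grip_width: -0.0003
```

>>> carry_out(
  rows=[
    [[0, 0, 0.1], [0, 0, 0]],
    [[0, 0, 0.1], [0, 0, 0]],
    [[0, 0, 0.1], [0, 0, 0]],
    [[0, 0, 0.05], [0, 0, 0]],
    [[0, 0, 0], [0, 0, 0]],
  ],
)

```text
clock: 13.15
eef_pos: [0.5506, -0.0252, 0.0809]
ee_rot: [-2.236, -2.205, 0.002]
contact_force: [0.9, -1.0, 2.7]
grip_width: 0.0002
```

```bash
python3 - <<'E'
from h import *
st()
E
```

```text
t13.15 [ 0.5506 -0.0252  0.0809] z [-0.002 -0.    -1.   ] y [ 1.    -0.014 -0.002] F [ 0.9 -1.   2.7] w0.0002 q [-0.18  0.47 -0.31  0.79 -0.    1.41]
```

Contact at about 83 mm as expected; press on.

>>> carry_out(
  rows=[
    [[0, 0, 0.08], [0, 0, 0]],
    [[0, 0, 0.08], [0, 0, 0]],
    [[0, 0, 0.05], [0, 0, 0]],
    [[0, 0, 0], [0, 0, 0]],
    [[0, 0, 0], [0, 0, 0]],
  ],
)

```text
clock: 13.78
eef_pos: [0.5508, -0.0252, 0.0766]
ee_rot: [2.237, 2.206, -0.001]
contact_force: [-6.3, 0.8, 31.6]
grip_width: -0.0
```

>>> carry_out(
  rows=[
    [[0, 0, -0.4], [0, 0, 0]],
    [[0, 0, -0.8], [0, 0, 0]],
    [[0.65, 0, 0], [0, 0, 0]],
    [[0.7, 0, 0], [0, 0, 0]],
    [[0.62, 0, 0], [0, 0, 0]],
  ],
)

```text
clock: 14.4
eef_pos: [0.5499, 0.0356, 0.1091]
ee_rot: [-2.234, -2.204, 0.005]
contact_force: [1.7, -0.2, -0.4]
grip_width: 0.0001
```

```bash
python3 - <<'E'
from h import *
st();capture("top");st()
E
```

```text
t14.40 [0.5499 0.0356 0.1091] z [-0.005  0.    -1.   ] y [ 1.    -0.014 -0.005] F [ 1.7 -0.2 -0.4] w0.0001 q [-0.07  0.44 -0.27  0.86  0.    1.52]
t14.45 [0.5499 0.0374 0.1092] z [-0.005  0.001 -1.   ] y [ 1.    -0.012 -0.005] F [-0.3  2.5 -0.5] w0.0002 q [-0.07  0.44 -0.27  0.86  0.    1.52]
```

>>> carry_out(
  rows=[
    [[-0.05, 0, 0.4], [0, 0, 0]],
    [[0, 0, 0.3], [0, 0, 0]],
    [[0, 0, 0.2], [0, 0, 0]],
    [[0, 0, 0.15], [0, 0, 0]],
    [[0, 0, 0.05], [0, 0, 0]],
  ],
)

```text
clock: 15.08
eef_pos: [0.5503, 0.0321, 0.077]
ee_rot: [-2.236, -2.204, 0.005]
contact_force: [-4.7, -1.7, 11.9]
grip_width: -0.0001
```

```bash
python3 - <<'E'
from h import *
st();capture("scene");st()
E
```

```text
t15.07 [0.5503 0.0321 0.077 ] z [-0.004 -0.    -1.   ] y [ 1.    -0.015 -0.004] F [-4.7 -1.7 11.9] w-0.0001 q [-0.07  0.48 -0.31  0.79 -0.    1.51]
t15.12 [0.5502 0.0321 0.0771] z [-0.004 -0.    -1.   ] y [ 1.    -0.014 -0.004] F [-4.2 -1.3  4.9] w-0.0001 q [-0.07  0.48 -0.31  0.79 -0.    1.51]
```

>>> carry_out(
  rows=[
    [[0, 0, 0.04], [0, 0, 0]],
    [[0, 0, 0.02], [0, 0, 0]],
    [[0, 0, 0], [0, 0, 0]],
    [[0, 0, 0], [0, 0, 0]],
    [[0, 0, 0], [0, 0, 0]],
  ],
)

```text
clock: 15.75
eef_pos: [0.5504, 0.0321, 0.0768]
ee_rot: [-2.236, -2.205, 0.004]
contact_force: [-9.1, -1.7, 20.9]
grip_width: -0.0002
```

>>> carry_out(
  rows=[
    [[0, 0, -0.4], [0, 0, 0]],
    [[0, 0, -0.8], [0, 0, 0]],
    [[-0.8, 0, 0], [0, 0, 0]],
    [[-0.9, 0, 0], [0, 0, 0]],
    [[-0.9, 0, 0], [0, 0, 0]],
  ],
)

```text
clock: 16.38
eef_pos: [0.5502, -0.0463, 0.1117]
ee_rot: [-2.236, -2.205, 0.002]
contact_force: [0.0, 0.5, -0.4]
grip_width: 0.0
```

>>> carry_out(
  rows=[
    [[-0.8, 0, 0], [0, 0, 0]],
    [[-0.47, 0, 0], [0, 0, 0]],
    [[0, 0, 0], [0, 0, 0]],
    [[0, 0, 0], [0, 0, 0]],
    [[0, 0, 0], [0, 0, 0]],
  ],
)

```text
clock: 17.0
eef_pos: [0.5492, -0.0828, 0.1113]
ee_rot: [-2.234, -2.205, 0.003]
contact_force: [0.1, -0.1, 0.6]
grip_width: 0.0002
```

```bash
python3 - <<'E'
from h import *
st();p,d=capture("wrist");cv2.imwrite("pics/w5.png",p[:,:,::-1]);st()
E
```

```text
t17.00 [ 0.5492 -0.0828  0.1113] z [-0.003  0.    -1.   ] y [ 1.    -0.013 -0.003] F [ 0.1 -0.1  0.6] w0.0002 q [-0.28  0.44 -0.26  0.87 -0.    1.3 ]
t17.05 [ 0.5492 -0.0828  0.1113] z [-0.003  0.    -1.   ] y [ 1.    -0.013 -0.003] F [ 0.2 -0.4 -0.2] w0.0000 q [-0.28  0.44 -0.26  0.87 -0.    1.3 ]
```

View pics/w5.png

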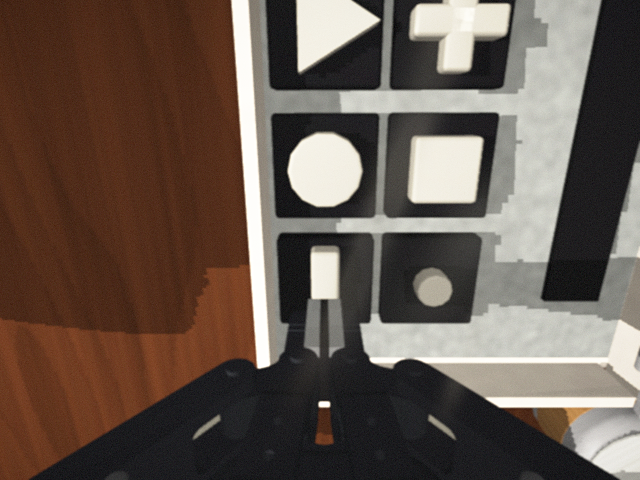

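>>> carry_out(
  rows=[
    [[0, 0, 0.4], [0, 0, 0]],
    [[0, 0, 0.35], [0, 0, 0]],
    [[0, 0, 0.2], [0, 0, 0]],
    [[0, 0, 0.15], [0, 0, 0]],
    [[0, 0, 0.07], [0, 0, 0]],
  ],
)

```text
clock: 17.68
eef_pos: [0.5486, -0.0833, 0.0767]
ee_rot: [-2.235, -2.204, 0.004]
contact_force: [-9.2, 3.6, 26.0]
grip_width: 0.0001
```

>>> carry_out(
  rows=[
    [[0, 0, 0.02], [0, 0, 0]],
    [[0, 0, 0.02], [0, 0, 0]],
    [[0, 0, 0], [0, 0, 0]],
    [[0, 0, 0], [0, 0, 0]],
    [[0, 0, 0], [0, 0, 0]],
  ],
)

```text
clock: 18.3
eef_pos: [0.5486, -0.0833, 0.0767]
ee_rot: [-2.235, -2.205, 0.003]
contact_force: [-9.4, 3.4, 24.4]
grip_width: -0.0
```

```bash
python3 - <<'E'
from h import *
p,R=cur();p=p+R.apply([0,0,-.038])
p,R=rows(p,R,[.604,-.0255,.113],Rt(.15),3)
E
```

```text
[[[0.65,0.6,0.02],[-0.51,0.0,-0.01]],[[0.65,0.61,0.05],[-0.51,0.0,-0.01]],[[0.65,0.6,0.08],[-0.51,0.0,-0.01]]]
```

>>> carry_out(
  rows=[
    [[0, 0, -0.4], [0, 0, 0]],
    [[0, 0, -0.8], [0, 0, 0]],
    [[0, 0, 0], [0, 0, 0]],
    [[0, 0, 0], [0, 0, 0]],
    [[0, 0, 0], [0, 0, 0]],
  ],
)

```text
clock: 18.92
eef_pos: [0.5487, -0.0835, 0.1102]
ee_rot: [-2.235, -2.203, 0.004]
contact_force: [-0.3, -0.0, 0.5]
grip_width: -0.0002
```

>>> carry_out(
  rows=[
    [[0.65, 0.6, 0], [-0.5, 0, 0]],
    [[0.65, 0.6, 0.02], [-0.5, 0, 0]],
    [[0.63, 0.6, 0.05], [-0.5, 0, 0]],
    [[0, 0, 0], [0, 0, 0]],
    [[0, 0, 0], [0, 0, 0]],
  ],
)

```text
clock: 19.55
eef_pos: [0.6034, -0.0267, 0.111]
ee_rot: [2.16, 2.13, 0.155]
contact_force: [-0.2, -0.6, 1.2]
grip_width: -0.0002
```

```bash
python3 - <<'E'
from h import *
st();p,d=capture("wrist");cv2.imwrite("pics/w6.png",p[:,:,::-1]);p,R=cur()
p,R=rows(p,R,[.604,-.0255,.078],Rt(.15),5)
p,d=capture("scene");cv2.imwrite("pics/s6.png",cv2.resize(p[60:360,200:500],None,fx=2,fy=2)[:,:,::-1])
E
```

```text
t19.55 [ 0.6034 -0.0267  0.111 ] z [ 0.145 -0.002 -0.989] y [ 0.989 -0.014  0.145] F [-0.2 -0.6  1.2] w-0.0002 q [-0.18  0.42 -0.31  0.69  0.02  1.41]
[[[0.01,-0.03,0.22],[-0.01,0.0,-0.01]],[[0.01,-0.03,0.22],[-0.01,0.0,-0.01]],[[0.01,-0.03,0.22],[-0.01,0.0,-0.01]],[[0.01,-0.03,0.21],[-0.01,0.0,-0.01]],[[0.01,-0.03,0.22],[-0.01,0.0,-0.01]]]
```

View pics/w6.png

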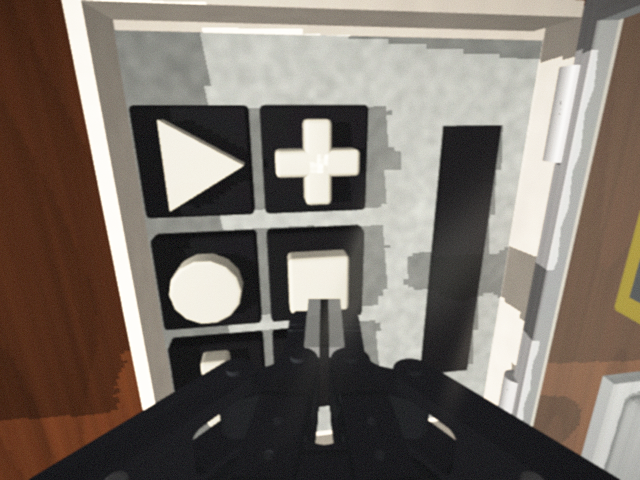

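View pics/s6.png

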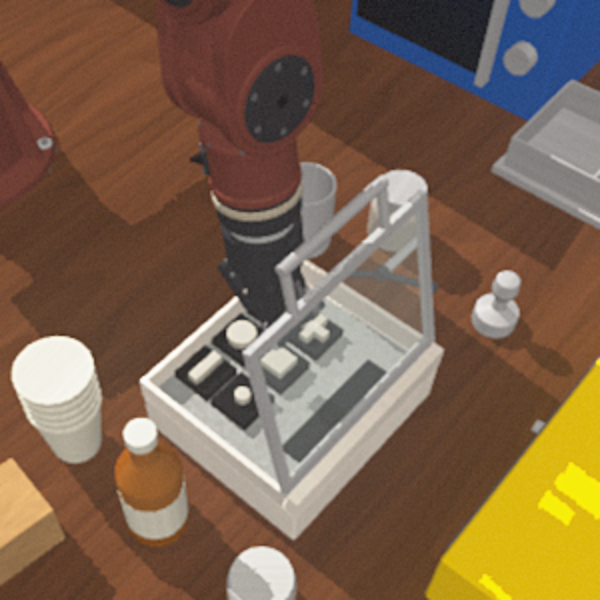

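>>> carry_out(
  rows=[
    [[0.01, -0.04, 0.3], [0, 0, 0]],
    [[0.01, -0.04, 0.3], [0, 0, 0]],
    [[0, -0.03, 0.2], [0, 0, 0]],
    [[0, -0.02, 0.15], [0, 0, 0]],
    [[0, -0.01, 0.07], [0, 0, 0]],
  ],
)

```text
clock: 20.27
eef_pos: [0.6041, -0.0258, 0.0803]
ee_rot: [2.16, 2.13, 0.156]
contact_force: [-3.2, -1.2, 3.5]
grip_width: 0.0001
```

>>> carry_out(
  rows=[
    [[0, 0, 0.05], [0, 0, 0]],
    [[0, 0, 0.03], [0, 0, 0]],
    [[0, 0, 0], [0, 0, 0]],
    [[0, 0, 0], [0, 0, 0]],
    [[0, 0, 0], [0, 0, 0]],
  ],
)

```text
clock: 20.9
eef_pos: [0.6048, -0.0258, 0.0783]
ee_rot: [2.159, 2.129, 0.157]
contact_force: [-3.0, -0.1, 4.9]
grip_width: 0.0001
```

>>> carry_out(
  rows=[
    [[0, 0, 0.05], [0, 0, 0]],
    [[0, 0, 0.03], [0, 0, 0]],
    [[0, 0, 0.02], [0, 0, 0]],
    [[0, 0, 0], [0, 0, 0]],
    [[0, 0, 0], [0, 0, 0]],
  ],
)

```text
clock: 21.52
eef_pos: [0.6053, -0.0259, 0.0771]
ee_rot: [2.159, 2.129, 0.158]
contact_force: [-14.1, 1.7, 27.5]
grip_width: 0.0001
```

```bash
python3 - <<'E'
from h import *
st();p,R=cur()
Rn=Ro.from_rotvec([-.2,0,0])*Rt(.15)
p,R=rows(p,R,[.575,-.02,.2],Rt(.15),5)
p,R=rows(p,R,[.60,.16,.2],Rn,10)
p,R=rows(p,R,[.646,.16,.15],Rn,5)
E
```

```text
t21.52 [ 0.6053 -0.0259  0.0771] z [ 0.148 -0.002 -0.989] y [ 0.989 -0.014  0.148] F [-14.1   1.7  27.5] w0.0001 q [-0.18  0.46 -0.35  0.61  0.02  1.41]
[[[0.04,-0.08,-0.84],[-0.0,0.0,-0.01]],[[0.03,-0.08,-0.84],[-0.0,0.0,-0.01]],[[0.04,-0.08,-0.84],[-0.0,0.0,-0.01]],[[0.03,-0.08,-0.84],[-0.0,0.0,-0.01]],[[0.04,-0.08,-0.84],[-0.0,0.0,-0.01]]]
[[[0.6,0.08,0.01],[-0.0,-0.2,-0.03]],[[0.6,0.08,-0.0],[-0.0,-0.2,-0.03]],[[0.6,0.08,-0.01],[-0.0,-0.2,-0.03]],[[0.6,0.08,-0.03],[-0.0,-0.2,-0.03]],[[0.6,0.09,-0.04],[-0.0,-0.2,-0.03]]]
[[[0.6,0.08,-0.05],[-0.0,-0.2,-0.03]],[[0.59,0.09,-0.06],[-0.0,-0.2,-0.03]],[[0.6,0.09,-0.07],[-0.0,-0.2,-0.03]],[[0.59,0.09,-0.08],[-0.0,-0.2,-0.03]],[[0.59,0.1,-0.1],[-0.0,-0.2,-0.03]]]
[[[0.07,0.25,0.37],[-0.01,0.01,0.0]],[[0.07,0.26,0.37],[-0.01,0.01,0.0]],[[0.07,0.25,0.36],[-0.01,0.01,0.0]],[[0.07,0.26,0.37],[-0.01,0.01,0.0]],[[0.07,0.25,0.37],[-0.01,0.01,0.0]]]
```

>>> carry_out(
  rows=[
    [[0, 0, -0.5], [0, 0, 0]],
    [[0.04, -0.1, -0.9], [0, 0, 0]],
    [[0.04, -0.1, -0.9], [0, 0, 0]],
    [[0.04, -0.1, -0.95], [0, 0, 0]],
    [[0.04, -0.1, -0.95], [0, 0, 0]],
  ],
)

```text
clock: 22.15
eef_pos: [0.5751, -0.0206, 0.199]
ee_rot: [2.159, 2.129, 0.158]
contact_force: [0.1, 1.0, 0.2]
grip_width: -0.0001
```

```bash
python3 - <<'E'
from h import *
st()
p,d=capture("scene");cv2.imwrite("pics/s7.png",cv2.resize(p[60:360,200:500],None,fx=2,fy=2)[:,:,::-1])
E
```

```text
t22.15 [ 0.5751 -0.0206  0.199 ] z [ 0.147 -0.002 -0.989] y [ 0.989 -0.014  0.147] F [0.1 1.  0.2] w-0.0001 q [-0.18  0.29 -0.26  0.88  0.02  1.41]
```

View pics/s7.png

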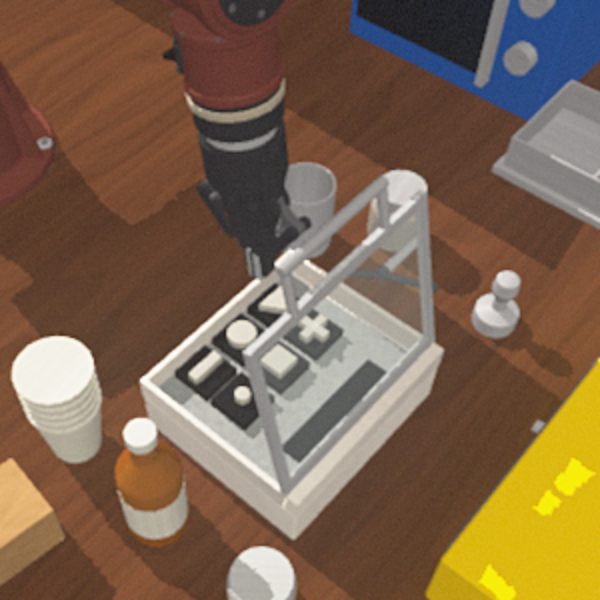

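All keys are up and the hood is still held. I'm moving on to the rod.

>>> carry_out(
  rows=[
    [[0.6, 0.08, 0.01], [0, -0.2, -0.03]],
    [[0.6, 0.08, 0], [0, -0.2, -0.03]],
    [[0.6, 0.08, -0.01], [0, -0.2, -0.03]],
    [[0.6, 0.08, -0.03], [0, -0.2, -0.03]],
    [[0.6, 0.09, -0.04], [0, -0.2, -0.03]],
  ],
)

```text
clock: 22.82
eef_pos: [0.5885, 0.07, 0.1982]
ee_rot: [2.103, 2.09, 0.047]
contact_force: [0.4, -0.8, -0.7]
grip_width: -0.0002
```

>>> carry_out(
  rows=[
    [[0.6, 0.08, -0.05], [0, -0.2, -0.03]],
    [[0.6, 0.09, -0.06], [0, -0.2, -0.03]],
    [[0.6, 0.09, -0.07], [0, -0.2, -0.03]],
    [[0.59, 0.09, -0.08], [0, -0.2, -0.03]],
    [[0.59, 0.1, -0.1], [0, -0.2, -0.03]],
  ],
)

```text
clock: 23.45
eef_pos: [0.6015, 0.1603, 0.198]
ee_rot: [2.045, 2.048, -0.059]
contact_force: [0.0, 0.2, 0.2]
grip_width: 0.0002
```

```bash
python3 - <<'E'
from h import *
st()
p,d=capture("scene");cv2.imwrite("pics/s8.png",cv2.resize(p[60:360,200:500],None,fx=2,fy=2)[:,:,::-1])
c=get_calibration("wrist");p,d=capture("wrist");cv2.imwrite("pics/w8.png",p[:,:,::-1]);st()
np.savez("pics/w8.npz",d=d,K=c["intrinsics"],T=c["world_to_cam"])
p,R=cur()
Rn=Ro.from_rotvec([-.2,0,0])*Rt(.15)
p,R=rows(p,R,[.646,.16,.15],Rn,5)
E
```

```text
t23.45 [0.6015 0.1603 0.198 ] z [ 0.144 -0.201 -0.969] y [0.989 0.016 0.144] F [0.  0.2 0.2] w0.0002 q [ 0.26  0.44 -0.05  0.99 -0.23  1.82]
t23.55 [0.6015 0.1614 0.1978] z [ 0.144 -0.2   -0.969] y [0.989 0.018 0.144] F [-0.3 -0.3 -0.5] w-0.0001 q [ 0.27  0.44 -0.05  0.99 -0.23  1.82]
[[[0.06,0.25,0.35],[-0.01,0.0,-0.0]],[[0.06,0.24,0.36],[-0.01,0.0,-0.0]],[[0.05,0.25,0.35],[-0.01,0.0,-0.0]],[[0.06,0.25,0.35],[-0.01,0.0,-0.0]],[[0.06,0.24,0.36],[-0.01,0.0,-0.0]]]
```

View pics/s8.png

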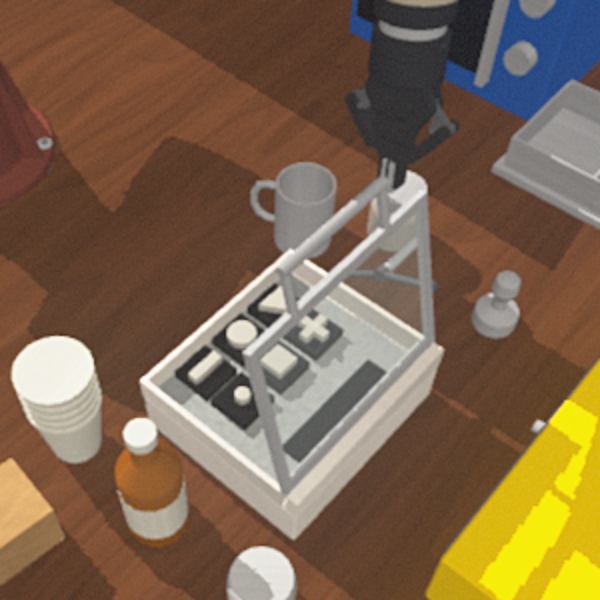

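View pics/w8.png

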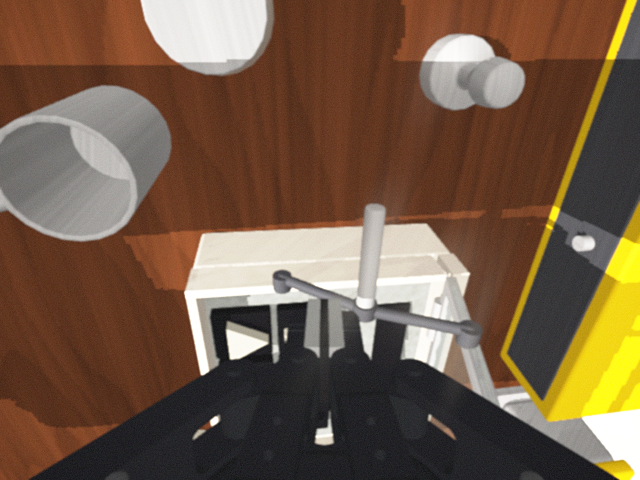

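```bash
python3 - <<'E'
from h import *
a=np.load("pics/w8.npz");c=dict(intrinsics=a["K"],world_to_cam=a["T"])
for u,v in [(374,210),(370,255),(367,295)]: print(ray(c,u,v,.134).round(4), a["d"][v,u])
for u,v in [(282,281),(470,333),(365,310)]: print(ray(c,u,v,.132).round(4))
E
```

```text
[0.6387 0.1808 0.134 ] 0.20873444
[0.6388 0.1508 0.134 ] 0.22152856
[0.6393 0.1203 0.134 ] 0.23645061
[0.5855 0.1348 0.132 ]
[0.7211 0.0752 0.132 ]
[0.6395 0.106  0.132 ]
```

>>> carry_out(
  rows=[
    [[0.06, 0.25, 0.35], [0, 0, 0]],
    [[0.06, 0.25, 0.35], [0, 0, 0]],
    [[0.06, 0.25, 0.35], [0, 0, 0]],
    [[0.06, 0.25, 0.35], [0, 0, 0]],
    [[0.06, 0.25, 0.35], [0, 0, 0]],
  ],
)

```text
clock: 24.18
eef_pos: [0.6465, 0.1581, 0.1501]
ee_rot: [2.046, 2.048, -0.06]
contact_force: [-0.5, -0.1, 0.2]
grip_width: 0.0
```

```bash
python3 - <<'E'
from h import *
st()
p,R=cur()
Rn=Ro.from_rotvec([-.2,0,0])*Rt(.15)
p,R=rows(p,R,[.646,.16,.125],Rn,5)
p,R=rows(p,R,[.652,.16,.086],Rn,5)
E
```

```text
t24.18 [0.6465 0.1581 0.1501] z [ 0.143 -0.201 -0.969] y [0.99  0.016 0.143] F [-0.5 -0.1  0.2] w0.0000 q [ 0.24  0.55 -0.    0.93 -0.23  1.8 ]
[[[0.05,-0.03,0.16],[-0.01,0.01,-0.01]],[[0.04,-0.02,0.16],[-0.01,0.01,-0.01]],[[0.05,-0.03,0.16],[-0.01,0.01,-0.01]],[[0.04,-0.03,0.16],[-0.01,0.01,-0.01]],[[0.05,-0.03,0.16],[-0.01,0.01,-0.01]]]
[[[0.05,0.0,0.26],[-0.0,-0.0,0.0]],[[0.05,0.0,0.25],[-0.0,-0.0,0.0]],[[0.05,0.01,0.26],[-0.0,-0.0,0.0]],[[0.05,-0.0,0.26],[-0.0,-0.0,0.0]],[[0.06,0.0,0.26],[-0.0,-0.0,0.0]]]
```

>>> carry_out(
  rows=[
    [[0.05, -0.03, 0.16], [0, 0, 0]],
    [[0.04, -0.02, 0.16], [0, 0, 0]],
    [[0.04, -0.03, 0.16], [0, 0, 0]],
    [[0.04, -0.02, 0.16], [0, 0, 0]],
    [[0.04, -0.02, 0.16], [0, 0, 0]],
  ],
)

```text
clock: 24.8
eef_pos: [0.6462, 0.1598, 0.1262]
ee_rot: [2.045, 2.048, -0.058]
contact_force: [2.1, -0.3, 3.8]
grip_width: -0.0001
```

>>> carry_out(
  rows=[
    [[0.05, 0, 0.26], [0, 0, 0]],
    [[0.05, 0, 0.26], [0, 0, 0]],
    [[0.05, 0, 0.26], [0, 0, 0]],
    [[0.05, 0, 0.26], [0, 0, 0]],
    [[0.05, 0, 0.26], [0, 0, 0]],
  ],
)

```text
clock: 25.42
eef_pos: [0.6493, 0.1592, 0.0852]
ee_rot: [2.047, 2.051, -0.064]
contact_force: [-6.5, 0.6, 7.6]
grip_width: 0.0003
```

```bash
python3 - <<'E'
from h import *
st()
p,d=capture("scene");cv2.imwrite("pics/s9.png",cv2.resize(p[60:360,200:500],None,fx=2,fy=2)[:,:,::-1]);st()
E
```

```text
t25.43 [0.6493 0.1592 0.0852] z [ 0.139 -0.201 -0.97 ] y [0.99  0.017 0.139] F [-6.5  0.6  7.6] w0.0003 q [ 0.24  0.61 -0.07  0.8  -0.23  1.8 ]
t25.48 [0.649 0.159 0.084] z [ 0.139 -0.201 -0.97 ] y [0.99  0.016 0.138] F [-0.6 -0.  -0.9] w-0.0005 q [ 0.24  0.61 -0.07  0.8  -0.23  1.8 ]
```

View pics/s9.png

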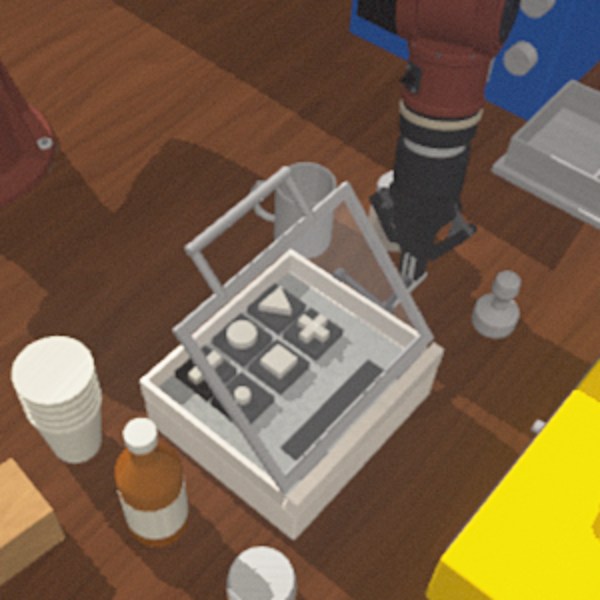

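>>> carry_out(
  rows=[
    [[0, 0, 0], [0, 0, 0]],
    [[0, 0, 0], [0, 0, 0]],
    [[0, 0, -0.3], [0, 0, 0]],
    [[0, 0, -0.5], [0, 0, 0]],
    [[0, 0, -0.8], [0, 0, 0]],
  ],
)

```text
clock: 26.1
eef_pos: [0.6443, 0.169, 0.1342]
ee_rot: [2.046, 2.048, -0.06]
contact_force: [-0.0, 0.5, 0.4]
grip_width: 0.0
```

>>> carry_out(
  rows=[
    [[0, 0, -0.8], [0, 0, 0]],
    [[0, 0, -0.8], [0, 0, 0]],
    [[0, 0, -0.8], [0, 0, 0]],
    [[0, 0, -0.5], [0, 0, 0]],
    [[0, 0, -0.2], [0, 0, 0]],
  ],
)

```text
clock: 26.72
eef_pos: [0.6315, 0.1879, 0.2247]
ee_rot: [2.045, 2.048, -0.057]
contact_force: [0.9, -0.3, -0.1]
grip_width: 0.0
```

>>> carry_out(
  rows=[
    [[0, 0, 0], [0, 0, 0]],
    [[0, 0, 0], [0, 0, 0]],
    [[0, 0, 0], [0, 0, 0]],
    [[0, 0, 0], [0, 0, 0]],
    [[0, 0, 0], [0, 0, 0]],
  ],
)

```text
clock: 27.35
eef_pos: [0.6312, 0.1874, 0.2231]
ee_rot: [2.046, 2.048, -0.06]
contact_force: [0.8, -0.2, -0.1]
grip_width: 0.0
```

>>> carry_out(
  rows=[
    [[0, 0, 0], [0, 0, 0]],
    [[0, 0, 0], [0, 0, 0]],
    [[0, 0, 0], [0, 0, 0]],
    [[0, 0, 0], [0, 0, 0]],
    [[0, 0, 0], [0, 0, 0]],
  ],
)

```text
clock: 27.98
eef_pos: [0.6312, 0.1875, 0.2232]
ee_rot: [2.046, 2.048, -0.059]
contact_force: [0.3, -0.7, -0.0]
grip_width: -0.0001
```

```bash
python3 - <<'E'
from h import *
st()
p,d=capture("scene");cv2.imwrite("pics/s10.png",p[:,:,::-1]);st()
p,d=capture("top");cv2.imwrite("pics/t10.png",p[:,:,::-1])
c=get_calibration("top");K=c["intrinsics"];T=c["world_to_cam"]
v,u=np.mgrid[0:480,0:640];q=np.stack([(u-K[0,2])/K[0,0]*d,(v-K[1,2])/K[1,1]*d,d],-1).reshape(-1,3)
W=((q-T[:3,3])@T[:3,:3]).reshape(480,640,3);np.save("pics/W10.npy",W)
W0=np.load("pics/W.npy")
for n,(uu,vv) in dict(hand=(311,287),hand2=(290,287),rod=(228,224)).items(): print(n,W0[vv,uu].round(3),W[vv,uu].round(3))
E
```

```text
t27.98 [0.6312 0.1875 0.2232] z [ 0.144 -0.201 -0.969] y [0.99  0.016 0.143] F [ 0.3 -0.7 -0. ] w-0.0001 q [ 0.29  0.5   0.11  1.1  -0.24  1.85]
t28.02 [0.6313 0.1875 0.2232] z [ 0.144 -0.201 -0.969] y [0.99  0.016 0.143] F [-0.5  0.6 -0.4] w0.0002 q [ 0.29  0.5   0.11  1.1  -0.24  1.85]
hand [ 0.468 -0.026  0.101] [ 0.469 -0.025  0.097]
hand2 [0.469 0.019 0.101] [0.469 0.019 0.101]
rod [0.616 0.164 0.037] [0.617 0.164 0.036]
```

View pics/s10.png

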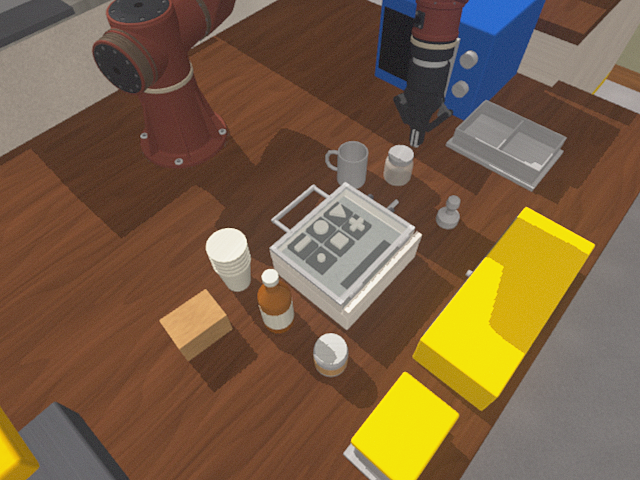

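View pics/t10.png

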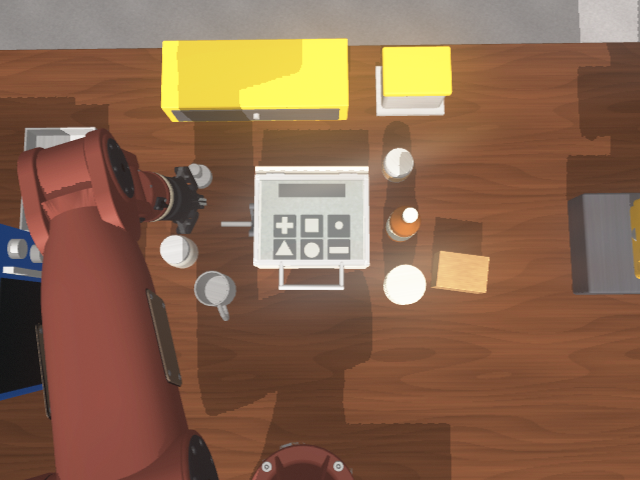

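The hood is fully shut, with its handle and rod back at their starting positions. Everything around the keypad stands where it was and the arm touches nothing, so I'm handing the job in.

```bash
python3 - <<'E'
from h import *
st();print(sign_off())
E
```

```text
t28.07 [0.6313 0.1875 0.2233] z [ 0.144 -0.201 -0.969] y [0.99  0.016 0.143] F [-0.1 -0.4  0.2] w0.0000 q [ 0.29  0.5   0.11  1.1  -0.24  1.85]
the job is handed in; nothing more can be done
None
```

The drinks order is sent and the hood is closed again; I handed the job in at 28.1 s of the 64 s allowed.

- **Hood:** I raised it by its handle until the stay locked. It pulled back with about 7 N when eased, and the stay rod sat at about 132 mm, its locked height. The hood stayed up after I let go of the handle.
- **Keys:** I pressed the big round, triangular, long bar and square keys in that order. Each went to its stop, at 21–32 N on the wrist. All keys looked up afterwards, and the cross and small round keys were never touched.
- **Closing:** I pushed the knee down about 50 mm, and the hood fell shut by itself. The handle and rod are within about 1 mm sideways and 4 mm in height of where they started, which is camera noise.
- **Surroundings:** The things standing around look unmoved in both last pictures, though I compared those by eye only. The last wrist force was about 0.5 N, so the arm was touching nothing.

**Off from plan:** lifting the hood at first put about 30 N on the wrist, because my hinge estimate was about 3 mm off. I corrected it during the lift. No check failed.

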